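# Set up the counter coffee mill for filling

## Robot

A 7-joint arm with a two-finger parallel gripper is mounted at the origin on the work surface. World frame = base frame: x ahead of the robot, y to its left, z up, the work surface at z = 0. Lengths are in m, angles in degrees, forces in N, time in s.
With the tool pointing down it reaches from about 0.425 to 0.875 m from the base axis. Payload 4.7 kg.
Tool frame: the origin (TCP) lies on the front face of the gripper's body, between the roots of the fingers; the fingertips stand 70 mm ahead of it and the grasp point (between the pads) lies 51 mm ahead of it (tip_extent is the distance from the TCP to the fingertips, in m); z points along the fingers, y is the direction in which the jaws open and shut (so a half turn about z gives the same grasp; the last joint's range is limited). The gripper opens to 87 mm and grips with 3 to 60 N. Pads are 19 mm wide; open, the fingers measure 117 mm over their backs; the gripper's body (75 mm by 190 mm) begins 51 mm behind the grasp point.
Start: joints at [73.115, 18.392, -4.016, 83.108, 1.295, 78.541, -3.26], TCP at [0.198, -0.619, 0.292] pointing down, gripper open.
Joint ranges: [-163.93, 163.93], [-17.29, 119.83], [-79.2, 71.16], [3.27, 140.29], [-89.18, 269.18], [5.43, 117.66], [-154.24, 154.24]. Speed limits (degrees/s): [147.25, 147.25, 180, 180, 180, 180, 180].

## Interface

Orientations are given as [roll, pitch, yaw] about the fixed x, y, z axes, in that order (R = Rz(yaw) Ry(pitch) Rx(roll)).
In Python, from cell import * gives the robot as it stands.
- The arm moves only by the tool carry_out, never from a script. Its argument "increments" is text: rows parted by semicolons, each of 7 numbers parted by spaces: the opening, from 0 (shut) to 1 (fully open), then the shift along the tool's x, y, z in m, then the turn, a rotation vector about the tool's x, y, z in degrees. A call has 1 to 20 rows; each row shifts and turns the pose as measured when the row begins, along the tool's axes as they then stand; what a row does not reach is not made up. A row lasts 1/8 s, in which the tool goes at most 62.5 mm and 10.7 degrees, less where a joint would pass 70% of its speed; a pose out of reach is approached as far as the arm can. A call is refused whole if a number of a shift passes 0.0625 or a number of a turn 10.7, either way. A call with a gripper value outside its range is refused whole. The fingers move at their own pace and stop on an object; "force" is the grip in N (left out, the last holds). Time passes only in rows, so rows that do not move let the fingers close. It gives the time, the measured TCP pose, the force and the opening at its end, in the units of the state.
- get_obs(): the state, without advancing time (a new reading comes with each control period).
- read_camera(name): name is "side" or "top"; returns a dict with "img" (400x640x3 uint8, blue, green, red), "fx", "fy", "cx", "cy" (pixels), "world_from_camera" (4x4, takes a point from camera to world coordinates). Camera axes: x right, y down, z forward; pixel columns grow to the right and rows downward; lengths in m; the calibration is good to about 2 mm. A picture is of the moment at which its call begins. There is no depth.
- sign_off(): hands the job in, once; it reports no verdict.
Trained networks look in a picture, given as the dict that the camera call returned (one of the last four; its "shot" number tells which), for a name from the list of things; names that differ only in an ending like _2 or _b are one class to them, and where a whole thing is asked for, a point or a joint stands for the part that bears it (a point fixed in the world has none). Each returns a list of dicts, best first, with "confidence" (0 to 1); they miss things now and then, are a little off and sometimes report something else, mostly with a low value. They report only what shows in the picture. A call takes as long as a camera call. They do not tell look-alikes from the thing itself.
- masks_of(target, picture): "pixels" (400x640 bool, what is visible of it) and "bbox" ([left, top, right, bottom] in pixels, round what is visible of it).
The state is a dict: "time_s": time; "qpos": joint angles; "joint_velocities": joint speeds; "effort": joint torques, N m; "tool_pos": TCP position; "tool_rot": TCP orientation; "force": force on the tool from outside, world axes, zero at the start; "wrist_torque": the same for the moment, N m; "grip_width": finger opening in m.
Only numpy, scipy, OpenCV 4.12 (cv2) and the standard library are available. Lean on these libraries where they do the work, as an engineer would, in place of code of your own. Each camera call takes 0.05 s, during which the arm holds its last target.

## Task

Get the coffee mill ready for filling: first turn the grind dial so that its pointer stands at the raised index tab (leave the tab where it is), then push the lock lever all the way over to its other side. After that, tip the loose hopper lid well up by its ear, with the opposite edge still resting on the rim, lift it off and, without dropping it, lay it flat, ear up, in the middle of the round tray, and let go. Leave the mug, the bowl and the mortar where they stand.

Things in the scene. Friction and masses are not known exactly. Their poses are not given: they have to be found in the camera images.
- mill: Counter coffee mill, fixed to the counter: a dark steel housing 160 (x) x 400 (y) mm, deck 70 mm high. Origin under the middle of the housing, z up. On the deck, at its +y end (y = +130 mm), stands the round copper hopper, outside diameter 112 mm, inside 104 mm, rim 170 mm above the counter. At its -y end (y = -125 mm) a 130 x 130 mm panel slopes 32 degrees from level, descending towards the mill's -y; it carries the grind dial. Between them (y = +20 mm) the lock lever.
- hopper_rim (a point): Centre of the hopper's mouth at rim height (fixed to the mill; axes as the mill's).
- dial_grip (a point): Grind dial on the sloping panel: black disc of diameter 90 mm, 12 mm high, with an upright grip bar across it, 64 mm long, 18 mm thick, its top 55 mm above the panel; a metal pointer rib (6 mm wide) runs outward on the disc from one end of the bar. This point: on the dial's axis, 37 mm above the panel, inside the bar. z axis = dial axis, square out of the panel (32 degrees off vertical); x axis = along the bar to the pointer; y = across the bar.
- dial_pointer (a point): Outer end of the pointer rib, 45 mm from the dial axis, 16 mm above the panel; axes as dial_grip.
- dial (a joint): Angle of the dial, rad, growing counter-clockwise seen from outside the panel; range -1.5 to 1.5. At 0 the pointer points along the mill's +x. It turns with about 0.1 N m and stays where it is left.
- index_mark (a point): The place where dial_pointer must come: on the line of the raised metal index tab (16 x 6 mm, 9 mm high, on a thin ring round the dial, 46 to 62 mm from the axis, not under the dial), but at the pointer's radius and height (45 mm, 16 mm). z axis = dial axis, x axis = from the dial axis towards the tab.
- index (a joint): Angle of the index tab, rad, same zero and sense as joint dial: the dial is set when the two are equal. Stiff; must not be moved. It always lies counter-clockwise of the dial's start.
- lever (a joint): Angle of the lock lever, rad, 0 to 1.0. Steel rod with a black ball (26 mm) on a 70 x 50 x 25 mm block on the deck; pivot axis along the mill's y, 92 mm above the counter, ball centre 80 mm from the pivot. At 0 it leans 0.5 rad to the mill's -x, at 1.0 it leans 0.5 rad to the mill's +x. Friction about 0.06 N m; stays where it is left.
- lever_tip (a point): Centre of the lever's ball.
- lid: Loose copper hopper lid, 0.1 to 0.2 kg: disc of diameter 124 mm, 4 mm thick, with a plug of diameter 96 mm reaching 8 mm below the disc. Origin: centre of the disc's underside, which rests on the rim; z up. At one edge, on its +x, stands an upright ear: a plate 9 mm thick (x, from 43.5 to 52.5 mm), 30 mm wide (y), its rounded top 46 mm above the origin.
- lid_ear (a point): Middle of the ear, 48 mm from the lid's centre towards +x and 30 mm above its underside; axes as the lid's, so the ear is thin along x.
- lid_heel (a point): Underside of the lid's edge opposite the ear, 62 mm from its centre; axes as the lid's.
- tray: Round brass tray fixed on the counter, diameter 200 mm, rim 12 mm high, inner floor 5 mm above the counter. Origin under its centre. A lid lying flat in it rests on its plug, with its origin 13 mm above the counter.
- cup: Bystander: copper mug 75 mm high, diameter 72 mm. Origin under its centre.
- bowl: Bystander: copper bowl 50 mm high, diameter 120 mm. Origin under its centre.
- mortar: Bystander: brass mortar 105 mm high, diameter 110 mm, with its pestle standing out to 172 mm. Origin under its centre.
Mind the look-alikes: they are no part of the job. What is shaped like the lid but blue is not meant.

How it is judged (in metres and radians):
On the way, in this order (a step that is already met when the one before it is completed fails the run):
1. the dial's pointer stands at the index tab (distance between dial_pointer and index_mark below 0.0055 m), for 0.3 s.
2. the lock lever is over on its other side, the dial still set (value of joint lever above 0.85 rad and distance between dial_pointer and index_mark below 0.0055 m), for 0.2 s.
3. the lid is tipped up by 10 degrees or more, its edge opposite the ear still resting on the rim (angle between lid's own z axis and vertical above 0.175 rad and z of lid_heel in the frame of mill below 0.178 m and horizontal distance between lid and hopper_rim below 0.05 m), for 0.1 s.
4. the lid is lifted clear of the hopper (z of lid_heel in the frame of mill above 0.19 m), for 0.1 s.
At the end, for the whole second after the job is handed in: The dial's pointer is within 5.5 mm (7 degrees) of the index mark, the lever stands beyond 0.85 rad, the lid lies still and flat (within 0.1 rad), ear up, on the tray's floor with its centre within 30 mm of the tray's, and mug, bowl and mortar are within 20 mm of where they stood (all of step 2 and horizontal distance between lid and tray below 0.03 m and z of lid in the frame of tray between 0.008 and 0.018 m and angle between lid's own z axis and vertical below 0.1 rad and linear speed of lid below 0.02 m/s and distance of each of cup, bowl, mortar from where it was at the start of the episode below 0.02 m); the robot touches nothing.
It fails at once if the index tab is moved (more than 4 mm) (distance of index_mark from where it was at the start of the episode above 0.004 m).
It fails at once if the lid is dropped (falls faster than 0.6 m/s out of the fingers) (linear speed of lid above 0.6 m/s and contact force between the fingers and lid below 0.1 N).
It fails at once if the mug, the bowl or the mortar is shifted by more than 20 mm (distance of any of cup, bowl, mortar from where it was at the start of the episode above 0.02 m).
It also fails if it takes over 61 s, if anything falls off the work surface, if the arm or the gripper's body presses on something with over 40 N, if the wrist force passes 120 N, or if a joint passes its speed limit or range.

## Working session

There is one attempt and no reset: what is moved stays moved. The work goes in short steps, Python scripts to look and compute and a tool call to move; the robot and the scene stay as the last step left them, time stands still between calls to the robot, and variables do not carry over. Pictures are saved under pics/ and viewed, and the job is handed in when it is done.

Besides the shell and the picture viewer there is one more tool, called after "Call:" by a JSON object that holds its "api" and its "payload", one argument or row to a line. carry_out: Moves the arm, as the interface text tells. Its arguments: {"type":"object","properties":{"increments":{"type":"string"},"force":{"type":"number"}},"required":["increments"]}

```bash
mkdir -p pics; ls; python3 - <<'E'
from cell import *
import cv2,numpy as np
o=get_obs()
for k,v in o.items(): print(k,v)
for n in ("side","top"):
    p=read_camera(n); cv2.imwrite(f"pics/{n}0.png",p["img"]); print(n,p["fx"],p["cx"],p["cy"],p["shot"]); print(np.round(p["world_from_camera"],4))
    for t in ["mill","dial_grip","index_mark","lever","lid","tray","cup","bowl","mortar","lid_ear","lever_tip","dial_pointer"]:
        try:
            for m in masks_of(t,p)[:3]: print(t,round(m["confidence"],2),m["bbox"],m["pixels"].sum())
        except Exception as e: print(t,e)
E
```

```text
pics
time_s 0.0
qpos [73.11512387 18.43920075 -4.01524789 83.17388383  1.29461472 78.54098906
 -3.25947276]
joint_velocities [-0.01469203 -0.00800536  0.01311941  0.03285379 -0.02004849 -0.0229446
  0.01311273]
effort [ 2.33634746e-04 -4.91279769e+01 -4.03612750e-01 -3.12521517e+01
 -6.37101755e-02  4.36884561e-02  1.62156934e-04]
tool_pos [ 0.19737399 -0.61887307  0.29116867]
tool_rot [-1.79891146e+02  5.43134747e-03  1.76947896e+01]
force [0.80275873 0.62203209 0.1379938 ]
wrist_torque [ 0.0028693  -0.00383115  0.01698515]
grip_width 0.08728455178582772
side 364.05854493858635 315.7016400976931 205.1441242555507 1
[[ 0.976  -0.1547  0.1532  0.4378]
 [-0.2173 -0.7365  0.6406 -0.6751]
 [ 0.0137 -0.6586 -0.7524  0.9068]
 [ 0.      0.      0.      1.    ]]
mill 0.57 [262.8, 187.8, 330.0, 318.3] 7166
dial_grip 0.79 [272.4, 248.0, 313.2, 284.5] 1094
index_mark 0.78 [270.5, 243.3, 318.8, 286.9] 633
lever 0.6 [319.5, 121.4, 351.2, 167.9] 1031
lever 0.55 [273.4, 207.0, 289.8, 226.6] 126
lid 0.77 [327.7, 174.5, 365.5, 204.3] 740
tray 0.64 [235.3, 144.0, 285.0, 181.7] 1462
tray 0.62 [274.5, 2
[... 796 characters left out ...]
.1, 386.5, 241.5] 748
index_mark 0.63 [354.5, 201.3, 385.6, 243.5] 278
lever 0.59 [313.0, 224.8, 320.2, 230.3] 83
lid 0.81 [239.1, 138.1, 280.0, 169.2] 1072
lid 0.62 [251.7, 187.5, 306.1, 239.7] 1672
tray 0.96 [164.0, 207.2, 224.3, 270.9] 3226
tray 0.52 [354.9, 207.4, 388.4, 241.5] 773
tray 0.34 [354.6, 203.6, 381.5, 246.1] 234
cup 0.77 [433.8, 230.8, 474.2, 250.8] 709
bowl 0.77 [309.9, 125.6, 347.9, 162.2] 1042
mortar 0.56 [181.3, 122.7, 220.3, 170.3] 1287
lid_ear 0.77 [241.6, 136.2, 282.0, 172.8] 1096
lid_ear 0.56 [254.4, 189.8, 298.2, 236.9] 1620
lever_tip 0.52 [314.2, 219.7, 324.4, 233.2] 87
lever_tip 0.45 [357.7, 207.3, 392.3, 236.2] 818
dial_pointer 0.9 [356.8, 207.6, 389.8, 240.0] 792
```

View pics/side0.png

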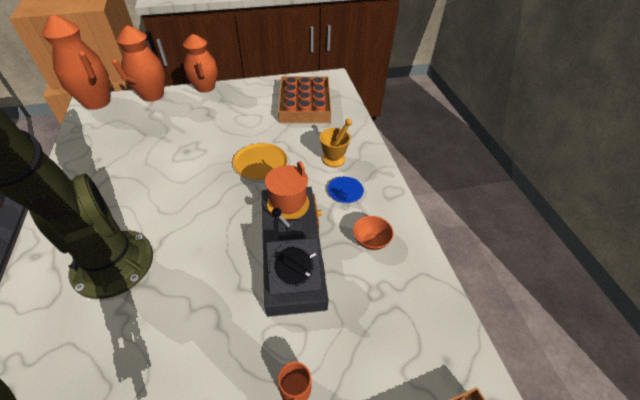

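View pics/top0.png

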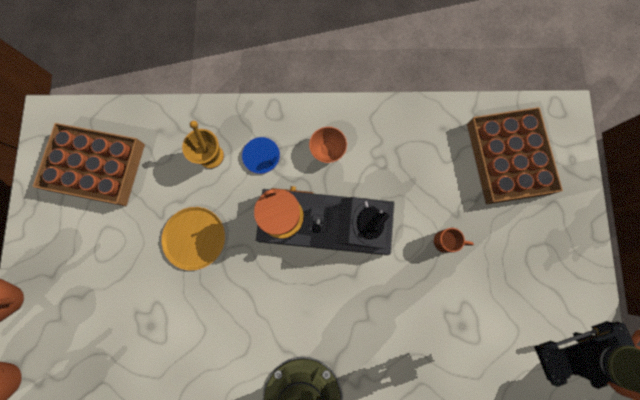

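```bash
python3 - <<'E'
import cv2
a=cv2.imread("pics/side0.png")[115:325,230:400]; cv2.imwrite("pics/side0c.png",cv2.resize(a,None,fx=2.8,fy=2.8,interpolation=cv2.INTER_CUBIC))
a=cv2.imread("pics/top0.png")[110:290,150:410]; cv2.imwrite("pics/top0c.png",cv2.resize(a,None,fx=3,fy=3,interpolation=cv2.INTER_CUBIC))
E
```

```text
(no output)
```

View pics/side0c.png

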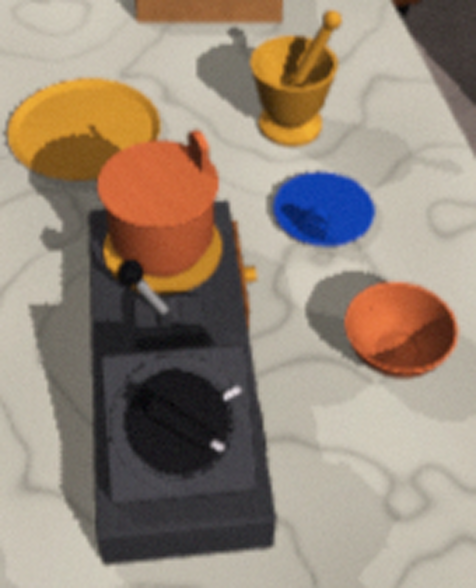

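View pics/top0c.png

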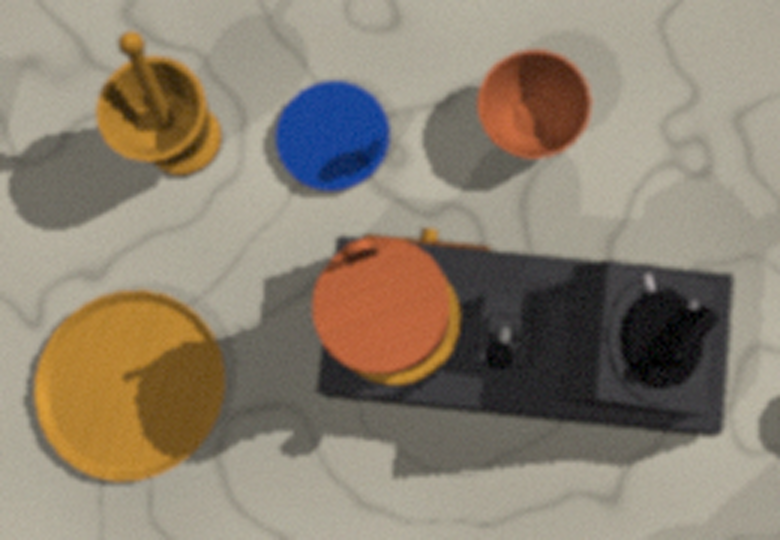

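The lid meant is the copper one on the hopper, in the top view at about (277,213) and in the side view at (287,180). It has an upright ear on its far side. The blue disc, at (261,155) top and (345,189) side, is the decoy. I'll enlarge both to confirm and to pick points.

```bash
python3 - <<'E'
import cv2
def crop(n,x0,y0,x1,y1,s,o):
    a=cv2.imread(n)[y0:y1,x0:x1]; a=cv2.resize(a,None,fx=s,fy=s,interpolation=cv2.INTER_CUBIC)
    a=cv2.convertScaleAbs(a,alpha=1.5,beta=20)
    for x in range((x0+9)//10*10,x1,10):
        cv2.line(a,((x-x0)*s,0),((x-x0)*s,6),(0,255,0),1); cv2.putText(a,str(x),((x-x0)*s,16),0,.35,(0,255,0),1)
    for y in range((y0+9)//10*10,y1,10):
        cv2.line(a,(0,(y-y0)*s),(6,(y-y0)*s),(0,255,0),1); cv2.putText(a,str(y),(8,(y-y0)*s+4),0,.35,(0,255,0),1)
    cv2.imwrite(o,a)
crop("pics/side0.png",250,225,340,325,6,"pics/s1.png")
crop("pics/side0.png",255,150,355,235,7,"pics/s2.png")
crop("pics/top0.png",245,180,345,255,8,"pics/t1.png")
crop("pics/top0.png",320,185,405,260,8,"pics/t2.png")
E
```

```text
(no output)
```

View pics/s1.png

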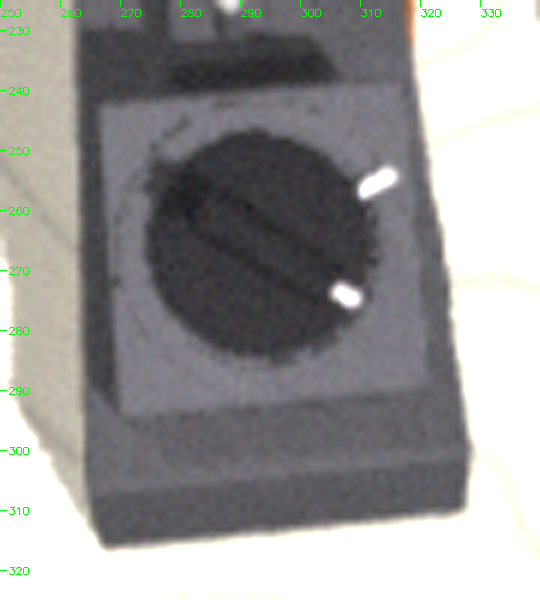

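View pics/s2.png

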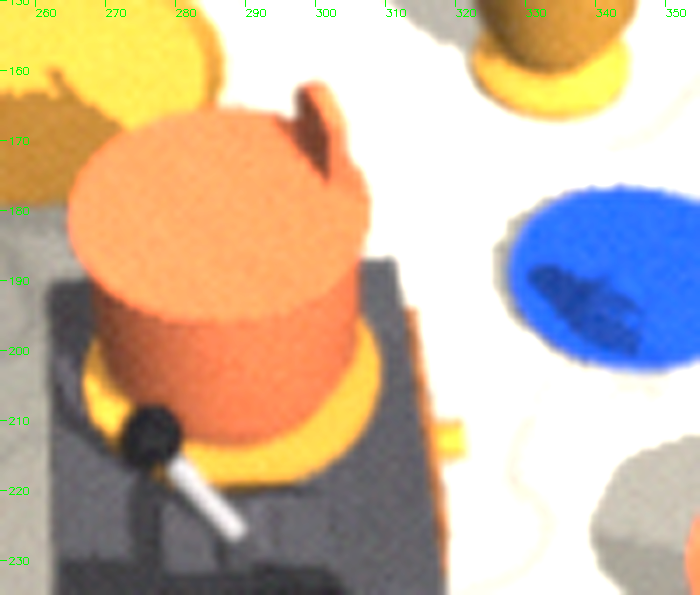

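View pics/t1.png

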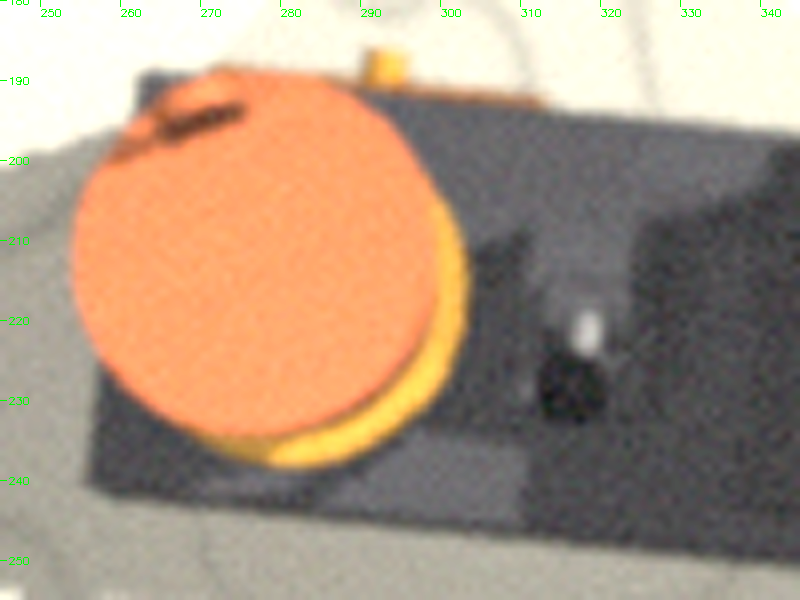

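View pics/t2.png

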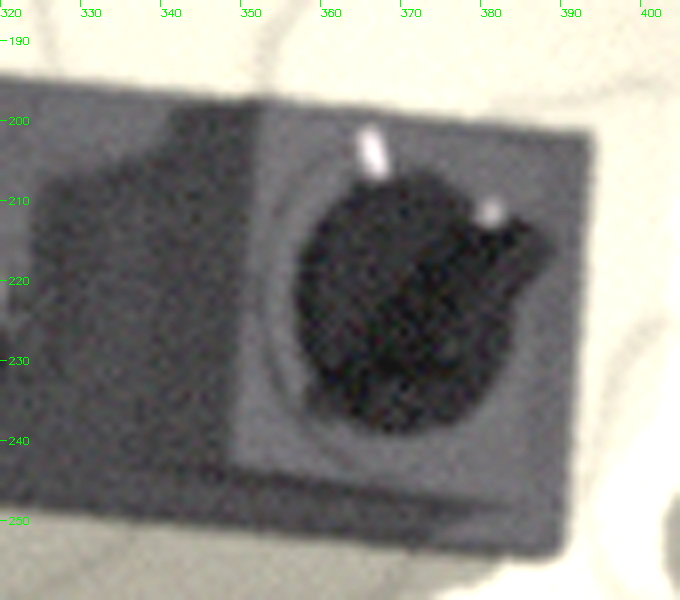

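The crops confirm that the copper lid on the hopper is the one meant, with its ear at top (268,195) and side (302,168). The blue one lies on the counter. In the side view the dial pointer is at (307,274) and the tab at (312,255). The lever ball is at (277,212). Next I fit the mill pose from the corners.

```bash
cat > h.py <<'E'
import numpy as np
from scipy.optimize import least_squares
from scipy.spatial.transform import Rotation as R
S=dict(f=364.0585,cx=315.7016,cy=205.1441)
T=dict(f=366.2721,cx=321.2326,cy=199.2641)
import pickle,os
def cams():
    return pickle.load(open("cams.pkl","rb"))
def proj(c,P):
    P=np.atleast_2d(P); M=np.linalg.inv(c["world_from_camera"]); q=P@M[:3,:3].T+M[:3,3]
    return np.c_[c["fx"]*q[:,0]/q[:,2]+c["cx"],c["fy"]*q[:,1]/q[:,2]+c["cy"]]
def ray(c,uv):
    W=np.array(c["world_from_camera"]); d=W[:3,:3]@[(uv[0]-c["cx"])/c["fx"],(uv[1]-c["cy"])/c["fy"],1]
    return W[:3,3],d/np.linalg.norm(d)
def at_z(c,uv,z):
    o,d=ray(c,uv); return o+d*(z-o[2])/d[2]
def tri(c1,u1,c2,u2):
    r=least_squares(lambda p:np.r_[proj(c1,p)[0]-u1,proj(c2,p)[0]-u2],[.6,-.1,.1]); return r.x,r.fun
def mill_R(yaw): return R.from_euler("z",yaw).as_matrix()
E
python3 - <<'E'
from cell import *
import pickle
d={}
for n in("side","top"):
    p=read_camera(n); d[n]={k:v for k,v in p.items() if k!="img"}
pickle.dump(d,open("cams.pkl","wb"))
E
python3 - <<'E'
from h import *
c=cams(); s,t=c["side"],c["top"]
obs=[(t,(.08,.2,.07),(261.5,188.5)),(t,(.08,-.2,.07),(393.5,201.5)),(t,(-.08,-.2,.07),(389.5,254.5)),
(s,(-.08,-.2,.07),(264.5,307.5)),(s,(.08,-.2,.07),(327.5,301.5)),(s,(-.08,-.2,0),(267.5,316.5)),(s,(.08,-.2,0),(326.5,310.5)),(s,(-.08,.2,.07),(262,190.5)),(s,(.08,.2,.07),(311,187))]
ca,sa=np.cos(np.radians(32)),np.sin(np.radians(32))
for cc,lst in((s,[(-1,1,266.5,242),(1,1,318,238.5),(-1,-1,270,294),(1,-1,321.5,288.5)]),(t,[(1,1,353,197.5),(-1,1,350,243)])):
    for a,b,u,v in lst: obs.append((cc,(a*.065,b,None),(u,v)))
def P(o,q):
    x,y,yaw,h=q
    p=np.array(o,dtype=object)
    if o[2] is None: p=np.array([o[0],-.125+.065*ca*o[1],h+.065*sa*o[1]])
    return mill_R(yaw)@np.array(p,float)+[x,y,0]
f=lambda q:np.concatenate([proj(cc,P(o,q))[0]-uv for cc,o,uv in obs])
r=least_squares(f,[.6,-.05,-.1,.1],loss="soft_l1")
print(r.x,np.degrees(r.x[2])); print(np.round(f(r.x).reshape(-1,2),1))
x,y,yaw,h=r.x;Rm=mill_R(yaw);o=np.array([x,y,0])
print("hop",Rm@[0,.13,.17]+o, "lever", Rm@[-.08*np.sin(.5),.02,.092+.08*np.cos(.5)]+o)
# check lever ball
L=Rm@[-.08*np.sin(.5),.02,.092+.08*np.cos(.5)]+o
print("ball proj",proj(s,L),proj(t,L))
Rp=Rm@R.from_euler("x",32,degrees=True).as_matrix()
D=Rm@[0,-.125,h]+o
print("normal",Rp[:,2],"panel centre",D)
# dial & index angles
def ang(uv,cc,r0,hh):
    g=least_squares(lambda a:proj(cc,D+Rp@[r0*np.cos(a[0]),r0*np.sin(a[0]),hh])[0]-uv,[0.])
    return g.x[0],g.fun
for cc,n in((s,"s"),(t,"t")):
    print(n,"disc",proj(cc,D+Rp@[0,0,.012]))
print("ptr s",ang((307.5,274.5),s,.042,.016),"t",ang((380.7,211.7),t,.042,.016))
print("tab s",ang((312.7,255.2),s,.054,.009),"t",ang((366,204),t,.054,.009))
print(proj(s,D+Rp@[.054,0,.009]))
E
```

```text
[ 0.51185814 -0.06760884 -0.10239606  0.12255758] -5.866861936397608
[[ 0.3 -1.2]
 [ 1.2 -1.6]
 [ 1.6 -0.5]
 [-0.8 -1.1]
 [ 0.8 -1.7]
 [-1.2  2. ]
 [ 0.8  1.6]
 [-1.2 -1.5]
 [-0.  -1.7]
 [-1.2 -0.1]
 [-1.3 -1. ]
 [-1.   0.9]
 [ 0.   1.2]
 [-0.4 -2.3]
 [-1.5 -0.5]]
hop [0.52514638 0.06171024 0.17      ] lever [ 0.47574934 -0.04379315  0.1622066 ]
ball proj [[274.2821042 212.4715455]] [[316.22486942 229.18217559]]
normal [-0.05416687 -0.5271436   0.8480481 ] panel centre [ 0.49908099 -0.1919541   0.12255758]
s disc [[293.33895702 265.68781942]]
t disc [[372.12153625 221.83997855]]
ptr s (np.float64(-0.6406251706316475), array([0.41608205, 0.25081464])) t (np.float64(-0.6585957443950089), array([ 0.35603315, -0.27703094]))
tab s (np.float64(0.401442060067697), array([-0.1654648 ,  0.08764643])) t (np.float64(0.47422634293853594), array([-0.21501503, -0.53483891]))
[[315.01612248 263.66333168]]
```

```bash
cat > fit.py <<'E'
from h import *
c=cams(); s,t=c["side"],c["top"]
obs=[(t,(.08,.2,.07),(261.5,188.5)),(t,(.08,-.2,.07),(393.5,201.5)),(t,(-.08,-.2,.07),(389.5,254.5)),
(s,(-.08,-.2,.07),(264.5,307.5)),(s,(.08,-.2,.07),(327.5,301.5)),(s,(-.08,.2,.07),(262,190.5)),(s,(.08,.2,.07),(311,187))]
ca,sa=np.cos(np.radians(32)),np.sin(np.radians(32))
for cc,lst in((s,[(-1,1,266.5,242),(1,1,318,238.5),(-1,-1,270,294),(1,-1,321.5,288.5)]),(t,[(1,1,353,197.5),(-1,1,350,243)])):
    for a,b,u,v in lst: obs.append((cc,(a*.065,b,None),(u,v)))
obs+= [(s,(0,0,'d'),(293.2,266)),(t,(0,0,'d'),(371,223))]
def P(o,q):
    x,y,yaw,h=q
    if o[2] is None: p=np.array([o[0],-.125+.065*ca*o[1],h+.065*sa*o[1]])
    elif o[2]=='d': p=np.array([0,-.125-.012*sa,h+.012*ca])
    else: p=np.array(o,float)
    return mill_R(yaw)@np.array(p,float)+[x,y,0]
f=lambda q:np.concatenate([proj(cc,P(o,q))[0]-uv for cc,o,uv in obs])
r=least_squares(f,[.6,-.05,-.1,.1],loss="soft_l1")
x,y,yaw,h=r.x;Rm=mill_R(yaw);o=np.array([x,y,0])
Rp=Rm@R.from_euler("x",32,degrees=True).as_matrix()
D=Rm@[0,-.125,h]+o
E
python3 - <<'E'
from fit import *
print(r.x,np.degrees(r.x[2])); print(np.round(f(r.x).reshape(-1,2),1).tolist())
print("hop",Rm@[0,.13,.17]+o, "lever", Rm@[-.08*np.sin(.5),.02,.092+.08*np.cos(.5)]+o)
print("tri ball",tri(s,(276.8,212.3),t,(316,228)))
for a in(0,.1,.2):
  L=Rm@[.08*np.sin(a-.5),.02,.092+.08*np.cos(a-.5)]+o
  print("ball proj",a,proj(s,L),proj(t,L))
print("panel centre",D)
def ang(uv,cc,r0,hh):
    g=least_squares(lambda a:proj(cc,D+Rp@[r0*np.cos(a[0]),r0*np.sin(a[0]),hh])[0]-uv,[0.])
    return g.x[0],g.fun
print("ptr s",ang((307.5,274.5),s,.042,.016),"t",ang((380.7,211.7),t,.042,.016))
print("tab s",ang((312.7,255.2),s,.054,.009),"t",ang((366,204),t,.054,.009))
# free triangulation
for n,a,b in(("ptr",(307.5,274.5),(380.7,211.7)),("tab",(312.7,255.2),(366,204)),("ear",(301,168),(268,195)),("lidc",(286.5,180),(276.5,212))):
    q,e=tri(s,a,t,b); l=Rp.T@(q-D); print(n,q,np.round(e,1),"panel",l,np.arctan2(l[1],l[0]),"mill",Rm.T@(q-o))
E
```

```text
[ 0.51137337 -0.06831789 -0.10342454  0.12282586] -5.9257896224407345
[[0.6, -1.1], [1.4, -1.3], [1.8, -0.3], [-1.0, -0.9], [0.6, -1.4], [-1.3, -1.3], [-0.0, -1.5], [-1.4, 0.1], [-1.4, -0.8], [-1.2, 1.1], [-0.2, 1.4], [-0.1, -2.1], [-1.2, -0.3], [-0.1, -0.1], [1.4, -1.0]]
hop [0.5247946  0.06098744 0.17      ] lever [ 0.47528908 -0.04446508  0.1622066 ]
tri ball (array([ 0.48086556, -0.04302245,  0.16008795]), array([-0.60162315,  0.16344397, -0.03639255, -0.63127429]))
ball proj 0 [[274.14692266 212.68777614]] [[316.47408743 229.35178814]]
ball proj 0.1 [[276.76891086 211.63102169]] [[316.71285128 226.56642637]]
ball proj 0.2 [[279.5361764  210.74012734]] [[316.97226243 223.68428676]]
panel centre [ 0.49846834 -0.19264995  0.12282586]
ptr s (np.float64(-0.6221405991508614), array([0.38156985, 0.22108574])) t (np.float64(-0.6329810298507823), array([ 0.4167633 , -0.33946607]))
tab s (np.float64(0.40697755490081344), array([-0.39498255,  0.2115383 ])) t (np.float64(0.4867771289289653), array([-0.11086927, -0.26430851]))
ptr [ 0.52842647 -0.22433835  0.12318575] [-0.1  0.  -0.  -0.1] panel [ 0.03306956 -0.02391606  0.01536878] -0.6261303673939816 mill [ 0.03306956 -0.15342618  0.12318575]
tab [ 0.54949353 -0.1819012   0.13814147] [-0.5  0.1 -0.  -0.6] panel [0.04964284 0.02165018 0.0045313 ] 0.41125061641385413 mill [ 0.04964284 -0.10904083  0.13814147]
ear [0.56946627 0.08489314 0.18651385] [-1.5  0.4 -0.  -1.4] panel [ 0.04196493  0.27407773 -0.09616328] 1.4188630561269502 mill [0.04196493 0.15838987 0.18651385]
lidc [0.52448445 0.06367716 0.16842459] [-0.9  0.3 -0.  -0.9] panel [-0.00058619  0.24265758 -0.09786025] 1.573212019246703 mill [-0.00058619  0.13264333  0.16842459]
```

```bash
cat > ov.py <<'E'
from fit import *
import cv2,sys
def lidpts(lc,yaw):
    Rl=mill_R(yaw); a=np.linspace(0,2*np.pi,60); g=[]
    for z in(0,.004): g.append(lc+np.c_[.062*np.cos(a),.062*np.sin(a),a*0+z]@Rl.T)
    b=np.linspace(0,np.pi,12)
    prof=[(-.015,.004)]+[(-.015*np.cos(q),.031+.015*np.sin(q)) for q in b]+[(.015,.004)]
    for x in(.0435,.0525): g.append(lc+np.array([[x,y,z] for y,z in prof])@Rl.T)
    return g
def draw(img,cam,polys,box,sc,out,cols):
    x0,y0,x1,y1=box
    a=cv2.resize(img[y0:y1,x0:x1],None,fx=sc,fy=sc,interpolation=cv2.INTER_CUBIC); a=cv2.convertScaleAbs(a,alpha=1.4,beta=20)
    for p,col in zip(polys,cols):
        q=(proj(cam,p)-[x0,y0]+.5)*sc
        cv2.polylines(a,[np.int32(q)],False,col,1)
    return a
E
python3 - <<'E'
from ov import *
lc=Rm@[0,.13,.17]+o; print(lc)
S0=cv2.imread("pics/side0.png");T0=cv2.imread("pics/top0.png")
rows=[]
for yw in(15,22,30):
    g=lidpts(lc,np.radians(yw)); C=[(0,255,0)]*2+[(255,0,0),(0,255,255)]
    rows.append(np.vstack([draw(S0,s,g,(260,150,312,195),5,0,C),draw(T0,t,g,(245,180,297,240),5,0,C)]))
cv2.imwrite("pics/ov1.png",np.hstack(rows))
E
```

```text
[0.5247946  0.06098744 0.17      ]
```

View pics/ov1.png

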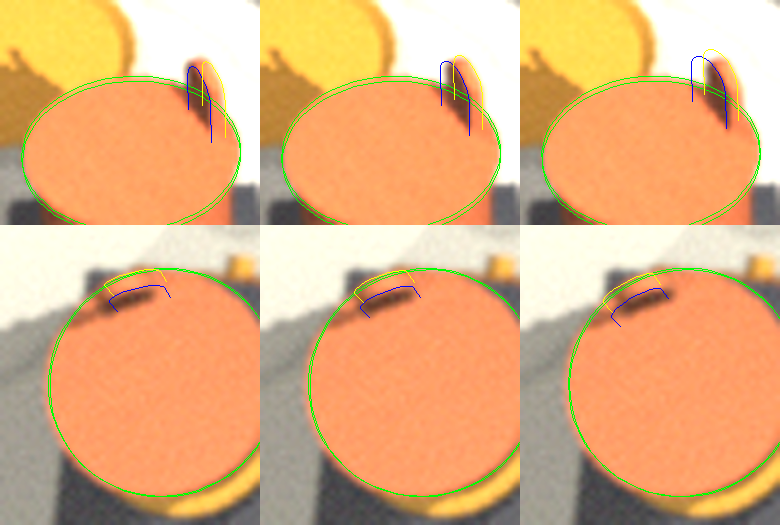

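The rim outline fits, and a lid yaw of about 18° fits the ear best. Next I locate the tray and bystanders and work out the dial approach.

```bash
cat >> h.py <<'E'
def delta(ob,p,Rt):
    """shift in tool axes (m) and rotvec (deg) from measured pose to target"""
    R0=R.from_euler("xyz",ob["tool_rot"],degrees=True).as_matrix()
    return R0.T@(np.asarray(p)-ob["tool_pos"]), np.degrees(R.from_matrix(R0.T@Rt).as_rotvec())
def show(ob,p,Rt):
    d,w=delta(ob,p,Rt); print("shift",np.round(d,4),"turn",np.round(w,2),"| target",np.round(p,4),np.round(R.from_matrix(Rt).as_euler("xyz",degrees=True),1))
E
python3 - <<'E'
from fit import *
from cell import *
import cv2
T0=cv2.imread("pics/top0.png");S0=cv2.imread("pics/side0.png")
pt=read_camera("top");ps=read_camera("side")
for n,z in(("tray",.012),("cup",.075),("bowl",.05),("mortar",.1)):
  for nm,p in(("top",pt),("side",ps)):
    m=masks_of(n,p)
    for k in m[:1]:
        ys,xs=np.nonzero(k["pixels"]); pts=np.c_[xs,ys].astype(np.float32)
        h=cv2.convexHull(pts).reshape(-1,2)
        w=np.array([at_z(p,q,z)[:2] for q in h])
        (cx,cy),rad=cv2.minEnclosingCircle(w.astype(np.float32)); print(n,nm,round(k["confidence"],2),round(cx,4),round(cy,4),"r",round(rad,4))
ob=get_obs(); print(ob["time_s"],ob["tool_pos"],ob["tool_rot"])
print("mill",r.x,"D",D)
n=Rp[:,2]; a=-.63-np.pi/2
yt=Rp@[np.cos(a),np.sin(a),0]; zt=-n; Rt=np.c_[np.cross(yt,zt),yt,zt]
for hh in(.15,.039):
    show(ob,D+n*(hh+.051),Rt)
E
```

```text
tray top 0.74 0.4623 0.3454 r 0.1003
tray side 0.91 0.4654 0.3426 r 0.0998
cup top 0.89 0.4471 -0.4372 r 0.0524
cup side 0.75 0.4563 -0.4456 r 0.0434
bowl top 0.9 0.7524 -0.0763 r 0.062
bowl side 0.81 0.7537 -0.0832 r 0.0632
mortar top 0.81 0.7401 0.2944 r 0.0825
mortar side 0.74 0.7513 0.2822 r 0.1365
1.9 [ 0.19752489 -0.61925854  0.29227047] [1.79997006e+02 3.32091223e-03 1.76963867e+01]
mill [ 0.51137337 -0.06831789 -0.10342454  0.12282586] D [ 0.49846834 -0.19264995  0.12282586]
shift [ 0.3737 -0.2174 -0.001 ] turn [33.27 -3.63 58.1 ] | target [ 0.4875 -0.2986  0.2933] [-153.2   18.2  -37.7]
shift [ 0.3973 -0.2713  0.0931] turn [33.27 -3.63 58.1 ] | target [ 0.4935 -0.2401  0.1992] [-153.2   18.2  -37.7]
```

Call:
{"api": "carry_out", "payload": {
  "increments": "0.55 0.047 -0.027 0 0 0 0; 0.55 0.047 -0.027 0 0 0 0; 0.55 0.047 -0.027 0 0 0 0; 0.55 0.047 -0.027 0 0 0 0; 0.55 0.047 -0.027 0 0 0 0; 0.55 0.047 -0.027 0 0 0 0; 0.55 0.047 -0.027 0 0 0 0; 0.55 0.047 -0.027 0 0 0 0; 0.55 0 0 0 4.8 -0.5 8.3; 0.55 0 0 0 4.8 -0.5 8.3; 0.55 0 0 0 4.8 -0.5 8.3; 0.55 0 0 0 4.8 -0.5 8.3; 0.55 0 0 0 4.8 -0.5 8.3; 0.55 0 0 0 4.8 -0.5 8.3; 0.55 0 0 0 4.8 -0.5 8.3",
  "force": 20
}}

```text
time_s: 3.78
tool_pos: [0.5018, -0.2873, 0.2939]
tool_rot: [-152.4, 18.8, -39.1]
force: [0.5, -0.1, 0.0]
grip_width: 0.0477
```

```bash
cat > dial.py <<'E'
from fit import *
from cell import *
n=Rp[:,2]; zt=-n
def dialR(a): 
    a=a-np.pi/2; yt=Rp@[np.cos(a),np.sin(a),0]; return np.c_[np.cross(yt,zt),yt,zt]
E
python3 - <<'E'
from dial import *
ob=get_obs(); print(ob["time_s"],ob["tool_pos"],ob["tool_rot"],ob["qpos"],ob["grip_width"],ob["force"])
for hh in(.15,.08,.039): show(ob,D+n*(hh+.051),dialR(-.63))
E
```

```text
3.775 [ 0.5017984  -0.28725565  0.29394413] [-152.40391685   18.80302802  -39.05597525] [ 50.89447859  21.22560927 -13.16172641  85.14457961 -23.26392903
  91.84595651 -92.92162914] 0.047665591074974284 [ 0.52159017 -0.07727543  0.02610567]
shift [-0.0036  0.0167 -0.0066] turn [-1.25 -0.06 -1.46] | target [ 0.4875 -0.2986  0.2933] [-153.2   18.2  -37.7]
shift [-0.0036  0.0182  0.0634] turn [-1.25 -0.06 -1.46] | target [ 0.4913 -0.2617  0.2339] [-153.2   18.2  -37.7]
shift [-0.0036  0.0191  0.1044] turn [-1.25 -0.06 -1.46] | target [ 0.4935 -0.2401  0.1992] [-153.2   18.2  -37.7]
```

Call:
{"api": "carry_out", "payload": {
  "increments": "0.55 -0.0036 0.017 0 -1.2 0 -1.5; 0.55 0 0 0.03 0 0 0; 0.55 0 0 0.03 0 0 0; 0.55 0 0 0 0 0 0"
}}

```text
time_s: 4.28
tool_pos: [0.4895, -0.2663, 0.2345]
tool_rot: [-153.3, 18.1, -38.0]
force: [0.2, -0.1, 0.2]
grip_width: 0.0478
```

```bash
cat > snap.py <<'E'
import cv2
from cell import read_camera
def snap(name,box,sc,out,al=1.5):
    p=read_camera(name); x0,y0,x1,y1=box
    a=cv2.resize(p["img"][y0:y1,x0:x1],None,fx=sc,fy=sc,interpolation=cv2.INTER_CUBIC); a=cv2.convertScaleAbs(a,alpha=al,beta=20)
    for x in range((x0+9)//10*10,x1,10):
        cv2.line(a,((x-x0)*sc,0),((x-x0)*sc,6),(0,255,0),1); cv2.putText(a,str(x),((x-x0)*sc,16),0,.35,(0,255,0),1)
    for y in range((y0+9)//10*10,y1,10):
        cv2.line(a,(0,(y-y0)*sc),(6,(y-y0)*sc),(0,255,0),1); cv2.putText(a,str(y),(8,(y-y0)*sc+4),0,.35,(0,255,0),1)
    cv2.imwrite(out,a); return p
E
python3 - <<'E'
from dial import *
from snap import *
ob=get_obs(); print(ob["time_s"],ob["tool_pos"],ob["tool_rot"],ob["force"])
show(ob,D+n*(.039+.051),dialR(-.63))
snap("side",(230,200,350,320),5,"pics/d1s.png"); snap("top",(320,170,440,270),6,"pics/d1t.png")
E
```

```text
4.275 [ 0.48946052 -0.26628211  0.23450177] [-153.27815726   18.13057719  -38.01748078] [ 0.2434697  -0.10001014  0.2058039 ]
shift [-0.0013 -0.0038  0.044 ] turn [-0.04 -0.21 -0.28] | target [ 0.4935 -0.2401  0.1992] [-153.2   18.2  -37.7]
```

View pics/d1s.png

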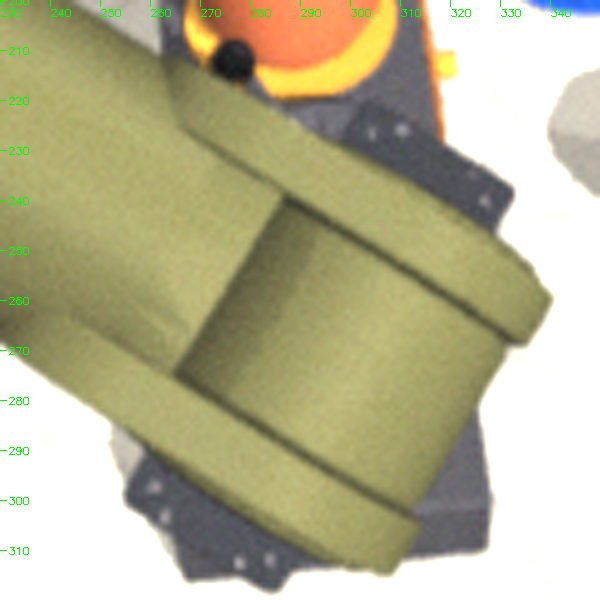

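View pics/d1t.png

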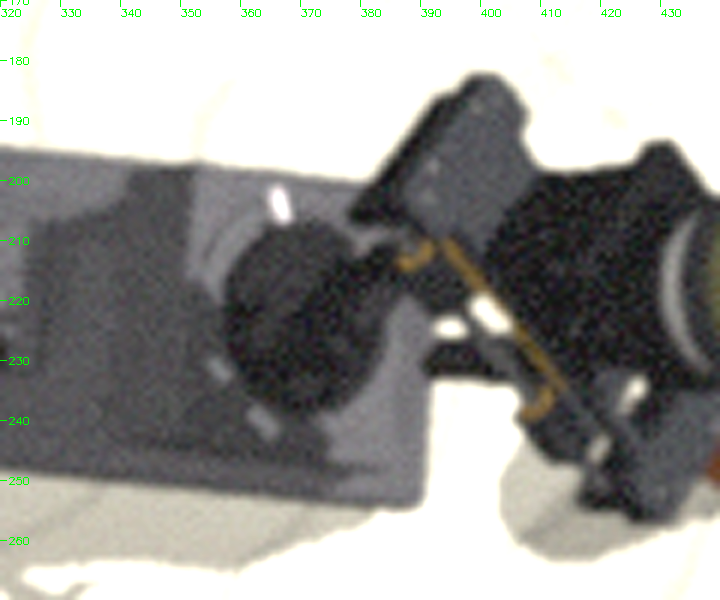

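The top view shows the gripper at about (400,220), square to the panel, with the fingers on either side of the bar line. The side view is blocked by the arm. Going in.

Call:
{"api": "carry_out", "payload": {
  "increments": "0.55 -0.0013 -0.0038 0.01 0 0 0; 0.55 0 0 0.016 0 0 0; 0.55 0 0 0.014 0 0 0; 0.55 0 0 0 0 0 0; 0.55 0 0 0 0 0 0"
}}

```text
time_s: 5.0
tool_pos: [0.4954, -0.2442, 0.2043]
tool_rot: [-153.3, 17.7, -38.2]
force: [-0.5, -0.5, 0.4]
grip_width: 0.0477
```

```bash
python3 - <<'E'
from dial import *
from snap import *
ob=get_obs(); print(ob["time_s"],ob["tool_pos"],ob["tool_rot"],ob["force"])
show(ob,D+n*(.039+.051),dialR(-.63))
snap("top",(320,170,440,270),6,"pics/d2t.png")
E
```

```text
5.0 [ 0.49537948 -0.24422575  0.20431079] [-153.32970623   17.6682545   -38.20018102] [-0.46877399 -0.51606304  0.36476046]
shift [-0.0022  0.0009  0.0064] turn [-0.05 -0.7  -0.23] | target [ 0.4935 -0.2401  0.1992] [-153.2   18.2  -37.7]
```

View pics/d2t.png

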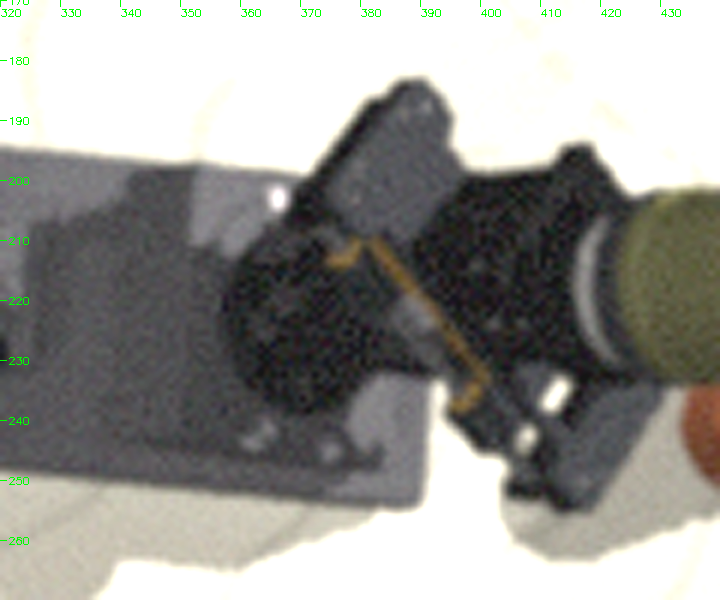

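Call:
{"api": "carry_out", "payload": {
  "increments": "0.55 -0.002 0.001 0.006 0 -0.7 0; 0.55 0 0 0.002 0 0 0; 0.1 0 0 0 0 0 0; 0.1 0 0 0 0 0 0; 0.1 0 0 0 0 0 0; 0.1 0 0 0 0 0 0; 0.1 0 0 0 0 0 0",
  "force": 20
}}

```text
time_s: 5.92
tool_pos: [0.494, -0.2398, 0.198]
tool_rot: [-153.2, 18.2, -37.9]
force: [-0.2, -0.5, 0.1]
grip_width: 0.0174
```

```bash
python3 - <<'E'
from dial import *
ob=get_obs(); print(ob["time_s"],ob["tool_pos"],ob["tool_rot"],ob["force"],ob["wrist_torque"],ob["grip_width"],ob["qpos"])
show(ob,D+n*(.039+.051),dialR(-.63)); show(ob,D+n*(.039+.051),dialR(.44))
E
```

```text
5.925 [ 0.49402451 -0.23983821  0.19801236] [-153.20058466   18.24535903  -37.88831548] [-0.23005317 -0.47721229  0.05230185] [-0.62440764  0.09679197  0.02004706] 0.017376814115589872 [ 49.18467516  21.43288006 -14.47483687  96.2374767  -22.80603187
  80.2196697  -89.95727288]
shift [-0.0006 -0.     -0.0011] turn [-0.08 -0.05 -0.22] | target [ 0.4935 -0.2401  0.1992] [-153.2   18.2  -37.7]
shift [-0.0006 -0.     -0.0011] turn [-5.000e-02 -9.000e-02 -6.153e+01] | target [ 0.4935 -0.2401  0.1992] [-150.5  -13.    15.8]
```

Call:
{"api": "carry_out", "payload": {
  "increments": "0.1 0 0 0 0 0 -8; 0.1 0 0 0 0 0 -8; 0.1 0 0 0 0 0 -8; 0.1 0 0 0 0 0 -8; 0.1 0 0 0 0 0 -8; 0.1 0 0 0 0 0 -8; 0.1 0 0 0 0 0 -8; 0.1 0 0 0 0 0 0; 0.1 0 0 0 0 0 0"
}}

```text
time_s: 7.05
tool_pos: [0.4943, -0.2388, 0.1986]
tool_rot: [-149.7, -11.2, 12.3]
force: [0.2, 1.0, 0.1]
grip_width: 0.0181
```

```bash
python3 - <<'E'
from dial import *
ob=get_obs(); print(ob["time_s"],ob["tool_pos"],ob["tool_rot"],ob["force"],ob["wrist_torque"],ob["grip_width"],ob["qpos"])
show(ob,D+n*(.039+.051),dialR(.44))
E
```

```text
7.05 [ 0.49430273 -0.23884166  0.19864426] [-149.67672298  -11.18907627   12.2588495 ] [0.17821183 0.95194213 0.12821733] [-0.59374949 -0.01884831 -0.00929961] 0.01807882042975426 [ 56.00315274  22.40625616 -23.01459658  95.97630163 -19.9934181
  79.51721562 -34.78640266]
shift [-0.0009  0.0006 -0.0011] turn [-0.09 -0.14 -3.96] | target [ 0.4935 -0.2401  0.1992] [-150.5  -13.    15.8]
```

Call:
{"api": "carry_out", "payload": {
  "increments": "0.1 0 0 0 0 0 -3.5; 0.1 0 0 0 0 0 0; 0.1 0 0 0 0 0 0; 0.5 0 0 0 0 0 0; 0.5 0 0 0 0 0 0; 0.5 0 0 0 0 0 0; 0.5 0 0 -0.03 0 0 0; 0.5 0 0 -0.06 0 0 0; 0.5 0 0 -0.06 0 0 0; 0.5 0 0 -0.06 0 0 0; 0.5 0 0 -0.06 0 0 0;0.5 0 0 -0.06 0 0 0"
}}

```text
time_s: 8.55
tool_pos: [0.4757, -0.4144, 0.4819]
tool_rot: [-149.9, -12.5, 15.2]
force: [-63.0, 35.6, 20.0]
grip_width: 0.0435
```

```bash
python3 - <<'E'
from dial import *
from snap import *
ob=get_obs(); print(ob["time_s"],ob["tool_pos"],ob["tool_rot"])
snap("side",(255,225,345,325),6,"pics/d3s.png"); snap("top",(320,185,405,260),8,"pics/d3t.png")
E
```

```text
8.55 [ 0.47571218 -0.41443064  0.48186911] [-149.90580119  -12.45298527   15.1639475 ]
```

View pics/d3s.png

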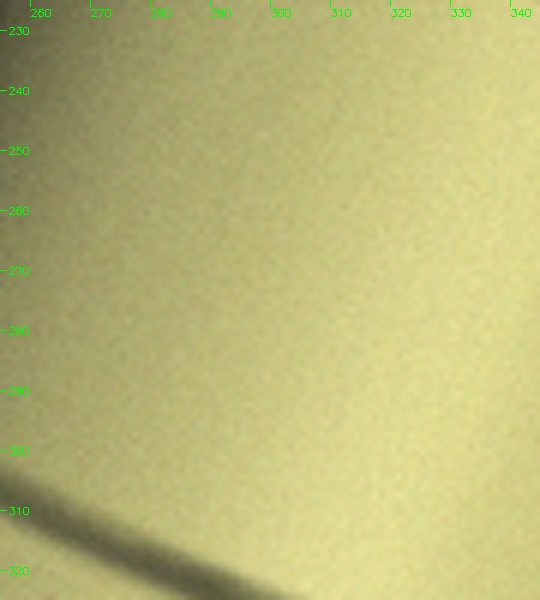

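View pics/d3t.png

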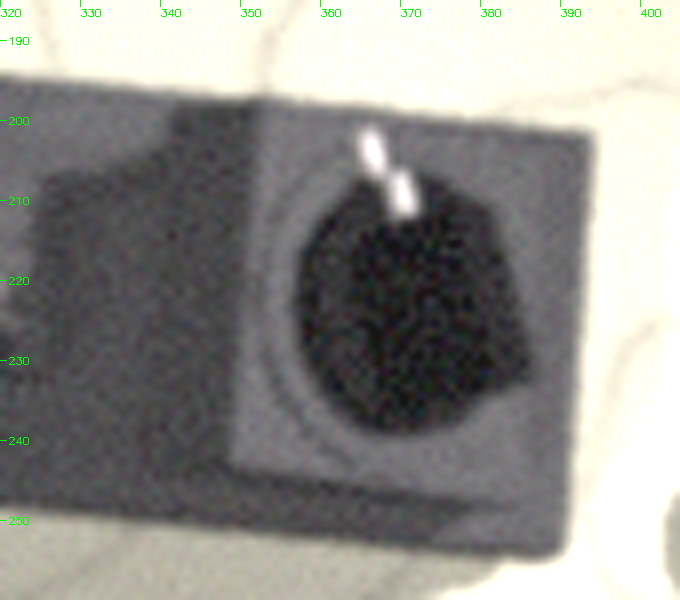

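```bash
python3 - <<'E'
from dial import *
ob=get_obs(); print(ob["time_s"],ob["tool_pos"],ob["force"],ob["joint_velocities"])
def ang(uv,cc,r0,hh):
    g=least_squares(lambda a:proj(cc,D+Rp@[r0*np.cos(a[0]),r0*np.sin(a[0]),hh])[0]-uv,[0.])
    return g.x[0],g.fun
import cv2
im=read_camera("top")["img"][195:215,360:376].max(axis=2)
for y,row in enumerate(im): print(195+y,row)
for a in(.36,.43,.5): print(a,"tab in/out",proj(t,D+Rp@[.046*np.cos(a),.046*np.sin(a),.009]),proj(t,D+Rp@[.062*np.cos(a),.062*np.sin(a),.009]),"ptr",proj(t,D+Rp@[.034*np.cos(a),.034*np.sin(a),.016]),proj(t,D+Rp@[.045*np.cos(a),.045*np.sin(a),.016]))
E
```

```text
8.65 [ 0.47535231 -0.4190024   0.48477382] [-0.91047118 -0.47619239 -0.4857853 ] [-1.76804817 -1.0502342   0.7657333   9.59423982 -1.57252154  0.79223236
  1.88529811]
195 [172 170 175 174 174 175 176 172 171 170 172 175 173 172 176 172]
196 [171 170 172 172 171 173 171 170 174 176 174 175 173 170 175 170]
197 [143 149 148 154 150 155 154 158 161 167 171 173 168 176 172 174]
198 [ 90  94  97  97  95 101 107 121 126 138 151 157 153 153 160 165]
199 [ 65  72  70  69  64  68  70  72  83  90  98  99 100 112 121 129]
200 [66 68 69 69 75 81 86 72 72 69 67 62 64 71 69 76]
201 [ 72  74  73  74  85 110 124  97  71  70  70  65  66  64  60  64]
202 [ 71  70  69  71  93 139 160 131  76  64  70  69  68  71  67  63]
203 [ 66  63  58  62  88 140 173 146  85  64  67  72  68  66  68  71]
204 [ 61  65  68  65  78 127 171 163  97  59  66  64  65  65  64  66]
205 [ 66  68  70  71  72 106 145 151 104  71  69  62  57  56  62  64]
206 [ 69  73  71  58  65  80 117 133 110 103 106  71  45  49  58  58]
207 [ 69  71  65  53  50  49  72  89 109 139 149  98  38  38  40  48]
208 [ 71  73  65  52  27  17  29  56  92 144 160 103  41  29  25  34]
209 [ 71  63  52  37  20  25  23  41  82 135 173 128  63  25  22  28]
210 [ 65  50  35  19  16  26  21  29  70 127 163 142  70  28  19  23]
211 [ 54  33  24  25  25  24  20  24  60  93 121 107  57  25  11  11]
212 [32 19 12 14 27 26 21 31 43 59 54 42 21 17 20 14]
213 [26 13 23 22 34 26 30 21 23 24 17 15 15 22 15  0]
214 [21 20 22 23 22 24 24  6 10 11  7  6 13 14  9 21]
0.36 tab in/out [[368.33265228 205.93657483]] [[367.15762395 200.31133966]] ptr [[370.7944155  209.96861927]] [[369.98224931 206.07963741]]
0.43 tab in/out [[367.45395338 206.19657469]] [[365.96979831 200.64950871]] ptr [[370.14449531 210.16676461]] [[369.12030193 206.33570583]]
0.5 tab in/out [[366.59327627 206.53561452]] [[364.80494042 201.09477564]] ptr [[369.50850035 210.42343566]] [[368.27612449 206.66953219]]
```

Top view: the pointer's line at (370,209) runs just to the right of the tab at (366,203). After parallax correction the two are about 0.05 rad apart, against 0.12 allowed. The side view is blocked. I'll move to the lever hover and check the dial from the side there.

```bash
cat > lev.py <<'E'
from dial import *
def flatR(az):
    y=np.array([np.cos(az),np.sin(az),0]); z=np.array([0,0,-1.]); return np.c_[np.cross(y,z),y,z]
def lev(xm,z,ym=.02): return Rm@[xm,ym,0]+o+[0,0,z]
E
python3 - <<'E'
from lev import *
ob=get_obs(); print(ob["tool_pos"],ob["tool_rot"],ob["qpos"])
show(ob,lev(-.085,.34),flatR(yaw)); print(lev(-.085,.34)-ob["tool_pos"])
E
```

```text
[ 0.47524364 -0.41669165  0.4822358 ] [-150.06976739  -12.62091658   15.01010435] [ 62.97416497  31.18630187 -25.61998082  51.24752784 -15.52238478
 117.56220818 -38.1284439 ]
shift [ 0.0205 -0.251   0.318 ] turn [-18.54 -28.56 -63.86] | target [ 0.4289 -0.0396  0.34  ] [180.    0.   84.1]
[-0.04635127  0.3770423  -0.1422358 ]
```

Call:
{"api": "carry_out", "payload": {
  "increments": "0.3 0.002 -0.025 0.032 0 0 0; 0.3 0.002 -0.025 0.032 0 0 0; 0.3 0.002 -0.025 0.032 0 0 0; 0.3 0.002 -0.025 0.032 0 0 0; 0 0 0 0 -2.3 -3.6 -8; 0 0 0 0 -2.3 -3.6 -8; 0 0 0 0 -2.3 -3.6 -8; 0 0 0 0 -2.3 -3.6 -8; 0 0 0 0 -2.3 -3.6 -8; 0 0 0 0 -2.3 -3.6 -8; 0 0 0 0 -2.3 -3.6 -8; 0 0 0 0 -2.3 -3.6 -8"
}}

```text
time_s: 10.2
tool_pos: [0.4483, -0.2486, 0.4042]
tool_rot: [-178.3, -0.2, 87.1]
force: [0.2, 0.1, -0.3]
grip_width: 0.0004
```

```bash
python3 - <<'E'
from lev import *
ob=get_obs(); print(ob["tool_pos"],ob["tool_rot"],ob["qpos"])
show(ob,lev(-.085,.34),flatR(yaw)); print(lev(-.085,.34)-ob["tool_pos"])
E
```

```text
[ 0.44828772 -0.2486007   0.40421782] [-1.78277301e+02 -1.65151934e-01  8.70588309e+01] [ 62.28831022   2.53989468 -37.56951633  89.49291733   2.03420443
  90.15514181  21.76088103]
shift [ 0.2075 -0.0281  0.0657] turn [-1.73 -0.12  2.99] | target [ 0.4289 -0.0396  0.34  ] [180.    0.   84.1]
[-0.01939535  0.20895136 -0.06421782]
```

Call:
{"api": "carry_out", "payload": {
  "increments": "0 0.035 -0.005 0.01 -1.7 0 3; 0 0.035 -0.005 0.01 0 0 0; 0 0.035 -0.005 0.01 0 0 0; 0 0.035 -0.005 0.01 0 0 0; 0 0.035 -0.005 0.01 0 0 0; 0 0.03 -0.005 0.01 0 0 0; 0 0 0 0 0 0 0; 0 0 0 0 0 0 0"
}}

```text
time_s: 11.2
tool_pos: [0.4268, -0.0292, 0.3323]
tool_rot: [-178.8, -0.0, 84.3]
force: [0.0, 0.2, 0.7]
grip_width: 0.0004
```

```bash
python3 - <<'E'
from lev import *
from snap import *
ob=get_obs(); print(ob["tool_pos"],ob["tool_rot"],ob["qpos"])
show(ob,lev(-.085,.215),flatR(yaw)); print(lev(-.085,.215)-ob["tool_pos"])
snap("side",(250,225,340,325),6,"pics/l1s.png"); snap("top",(280,185,405,260),6,"pics/l1t.png")
E
```

```text
[ 0.42682336 -0.02924961  0.3322613 ] [-1.78848556e+02 -3.72819312e-02  8.42573731e+01] [ 55.06490963 -11.32293099 -47.19012169 106.64631597  -8.33770079
  82.34732517   3.97992536]
shift [-0.0102  0.0055  0.1172] turn [-1.15 -0.04  0.18] | target [ 0.4289 -0.0396  0.215 ] [180.    0.   84.1]
[ 0.00206902 -0.01039974 -0.1172613 ]
```

View pics/l1s.png

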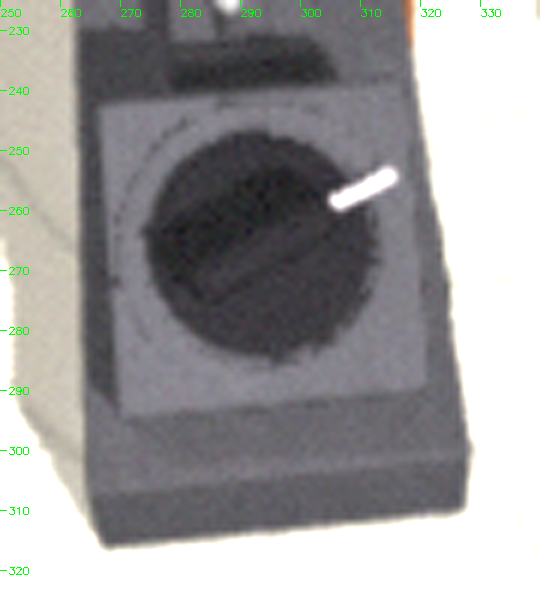

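View pics/l1t.png

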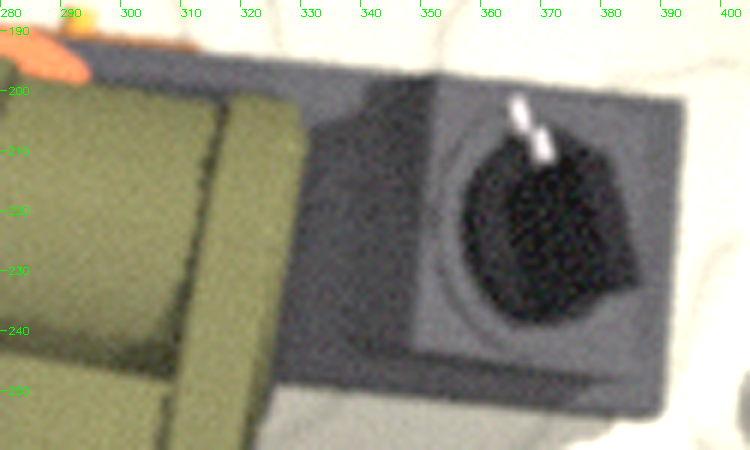

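In the side view the pointer and tab form one straight bar from (305,258) to (315,254), so the dial is set. For the lever I'll put the open fingers around the ball, which keeps away from the inner reach limit.

```bash
python3 - <<'E'
from lev import *
ob=get_obs()
show(ob,lev(-.034,.3),flatR(yaw));show(ob,lev(-.034,.215),flatR(yaw));show(ob,lev(.05,.215),flatR(yaw))
E
```

```text
shift [-0.0102  0.0543  0.0315] turn [-1.12 -0.08  0.14] | target [ 0.4796 -0.0449  0.3   ] [180.    0.   84.1]
shift [-0.0103  0.056   0.1165] turn [-1.12 -0.08  0.14] | target [ 0.4796 -0.0449  0.215 ] [180.    0.   84.1]
shift [-0.0105  0.14    0.1149] turn [-1.12 -0.08  0.14] | target [ 0.5632 -0.0536  0.215 ] [180.    0.   84.1]
```

Call:
{"api": "carry_out", "payload": {
  "increments": "0.6 -0.01 0.03 0 -1.1 0 0; 0.6 0 0.024 0 0 0 0; 0.6 0 0 0 0 0 0; 0.6 0 0 0 0 0 0; 0.6 0 0 0 0 0 0"
}}

```text
time_s: 11.92
tool_pos: [0.48, -0.0496, 0.3317]
tool_rot: [-179.9, -0.1, 83.8]
force: [-0.7, 0.3, -0.2]
grip_width: 0.0427
```

```bash
python3 - <<'E'
from lev import *
from snap import *
ob=get_obs(); print(ob["time_s"],ob["tool_pos"],ob["qpos"],ob["grip_width"])
show(ob,lev(-.034,.215),flatR(yaw))
snap("side",(230,140,340,240),7,"pics/l2s.png")
E
```

```text
11.925 [ 0.47997801 -0.04958675  0.33166765] [ 55.45334415  -2.08336571 -50.72603649 101.0434393   -1.71320342
  80.3654656   -1.17316883] 0.04270984482110643
shift [ 0.0045 -0.0007  0.1167] turn [-0.09 -0.07 -0.28] | target [ 0.4796 -0.0449  0.215 ] [180.    0.   84.1]
```

View pics/l2s.png

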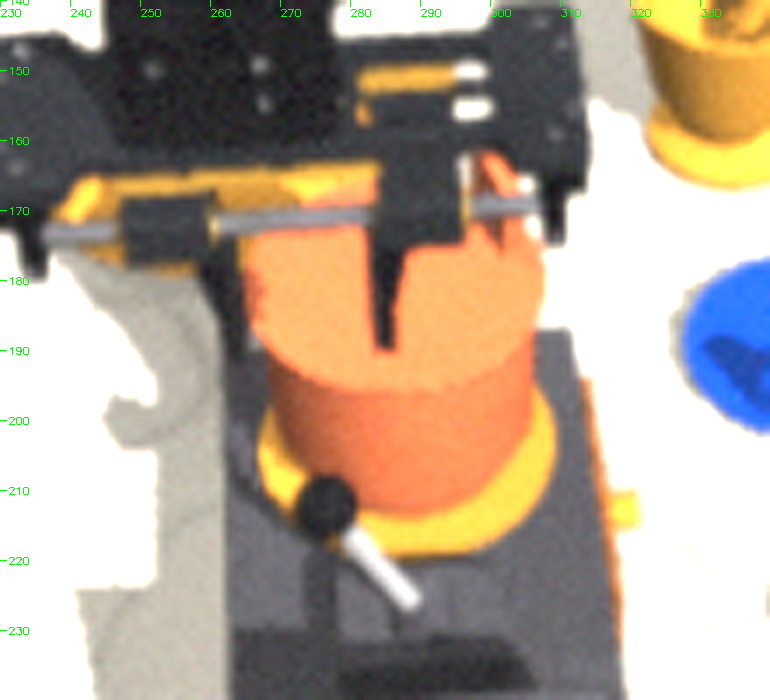

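The fingertips, at (262,188) and (285,188), lie either side of the ball at (277,212). I lower and push towards +x.

Call:
{"api": "carry_out", "payload": {
  "increments": "0.6 0.004 0 0.03 0 0 0; 0.6 0 0 0.03 0 0 0; 0.6 0 0 0.03 0 0 0; 0.6 0 0 0.025 0 0 0; 0.6 0 0 0 0 0 0; 0.6 0 0 0 0 0 0"
}}

```text
time_s: 12.72
tool_pos: [0.4793, -0.0461, 0.2163]
tool_rot: [179.8, 0.3, 83.7]
force: [0.1, -0.0, 0.7]
grip_width: 0.052
```

```bash
python3 - <<'E'
from lev import *
from snap import *
ob=get_obs(); print(ob["time_s"],ob["tool_pos"],ob["force"],ob["grip_width"])
show(ob,lev(-.034,.215),flatR(yaw));show(ob,lev(.05,.215),flatR(yaw))
snap("side",(230,140,340,240),7,"pics/l3s.png")
E
```

```text
12.725 [ 0.47934511 -0.04605367  0.21632771] [ 0.09194162 -0.029854    0.73024132] 0.05204281010320832
shift [0.0012 0.0001 0.0013] turn [ 0.17  0.3  -0.33] | target [ 0.4796 -0.0449  0.215 ] [180.    0.   84.1]
shift [0.0017 0.0841 0.0016] turn [ 0.17  0.3  -0.33] | target [ 0.5632 -0.0536  0.215 ] [180.    0.   84.1]
```

View pics/l3s.png

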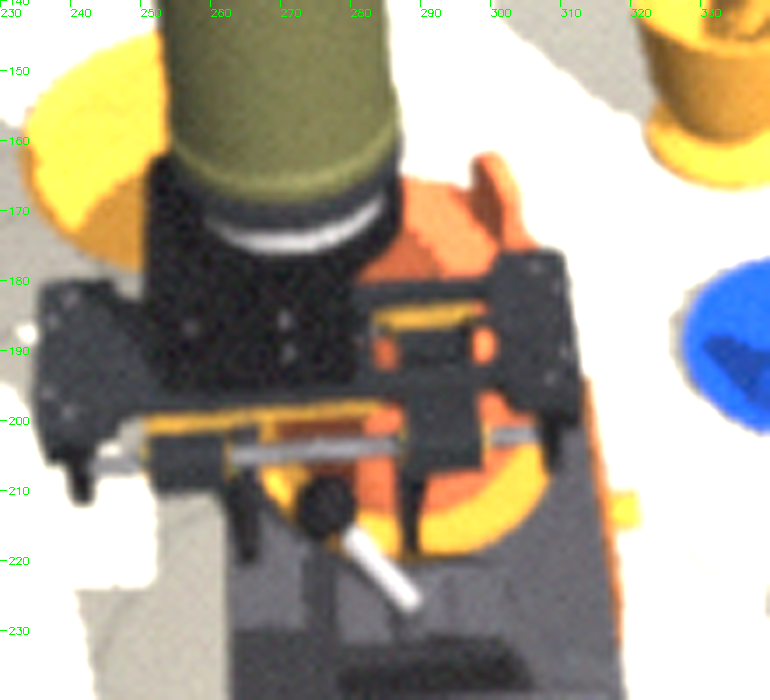

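Call:
{"api": "carry_out", "payload": {
  "increments": "0.6 0 0.012 0 0 0 0; 0.6 0 0.012 0 0 0 0; 0.6 0 0.012 0 0 0 0; 0.6 0 0.012 0 0 0 0; 0.6 0 0.012 0 0 0 0; 0.6 0 0.012 0 0 0 0; 0.6 0 0.005 0 0 0 0; 0.6 0 0 0 0 0 0; 0.6 0 0 0 0 0 0"
}}

```text
time_s: 13.9
tool_pos: [0.5628, -0.0556, 0.218]
tool_rot: [179.7, 0.3, 83.7]
force: [-0.3, 0.4, 0.9]
grip_width: 0.0522
```

```bash
python3 - <<'E'
from lev import *
from snap import *
ob=get_obs(); print(ob["time_s"],ob["tool_pos"],ob["force"],ob["grip_width"])
show(ob,lev(.05,.215),flatR(yaw))
snap("side",(230,140,340,240),7,"pics/l4s.png")
E
```

```text
13.9 [ 0.56283269 -0.0556051   0.21803614] [-0.28038764  0.36212634  0.94211973] 0.052173734141881645
shift [0.0021 0.0001 0.003 ] turn [ 0.28  0.29 -0.41] | target [ 0.5632 -0.0536  0.215 ] [180.    0.   84.1]
```

View pics/l4s.png

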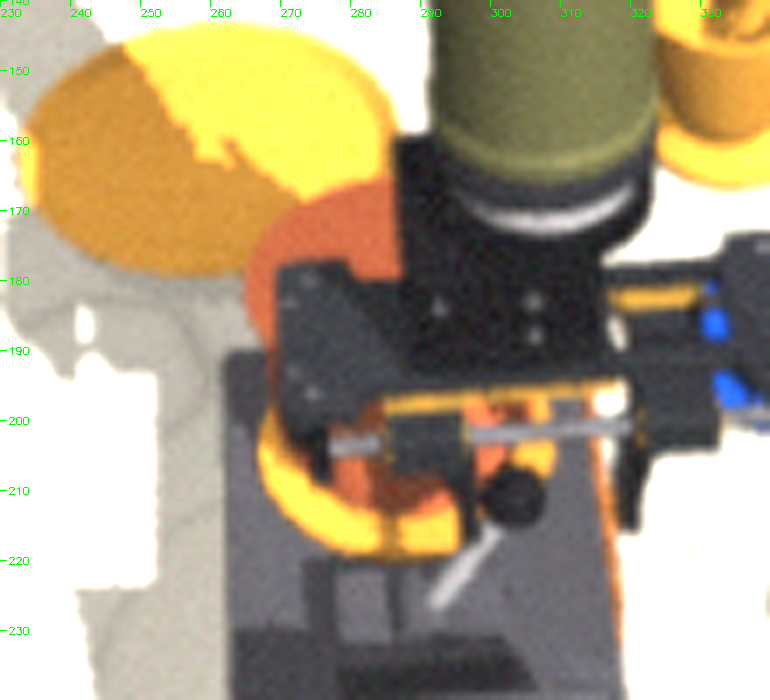

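```bash
python3 - <<'E'
from lev import *
for a in(0,.1,.7,.8,.85,.9,1.0):
  L=Rm@[.08*np.sin(a-.5),.02,.092+.08*np.cos(a-.5)]+o; print(a,proj(s,L),proj(t,L))
print(proj(s,Rm@[0,.02,.092]+o))
E
```

```text
0 [[274.14692266 212.68777614]] [[316.47408743 229.35178814]]
0.1 [[276.76891086 211.63102169]] [[316.71285128 226.56642637]]
0.7 [[294.37830457 209.08232925]] [[318.46114576 209.08289496]]
0.8 [[297.30173917 209.33600109]] [[318.77135025 206.37651205]]
0.85 [[298.72957213 209.5349441 ]] [[318.9249238 205.0775229]]
0.9 [[300.12935332 209.78098377]] [[319.07686587 203.81966908]]
1.0 [[302.8291269 210.4105251]] [[319.3740841  201.44124438]]
[[289.59283797 227.61916882]]
```

Call:
{"api": "carry_out", "payload": {
  "increments": "0.6 0 0.003 0 0 0 0; 0.6 0 0.003 0 0 0 0; 0.6 0 0 0 0 0 0"
}}

```text
time_s: 14.32
tool_pos: [0.5644, -0.0557, 0.2177]
tool_rot: [-179.6, 0.4, 83.7]
force: [-0.7, -0.0, 1.7]
grip_width: 0.0523
```

```bash
python3 - <<'E'
from lev import *
from snap import *
ob=get_obs(); print(ob["time_s"],ob["tool_pos"],ob["force"],ob["wrist_torque"],ob["grip_width"])
snap("side",(270,180,340,240),9,"pics/l5s.png")
E
```

```text
14.325 [ 0.5643929  -0.05570111  0.21765227] [-0.67234474 -0.00752743  1.71920693] [0.00865261 0.00567683 0.03530314] 0.05234817176271124
```

View pics/l5s.png

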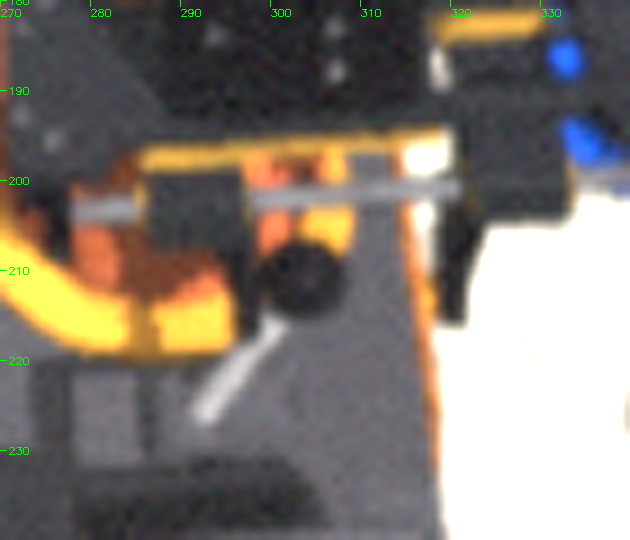

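Call:
{"api": "carry_out", "payload": {
  "increments": "0.6 0 0.006 0.002 0 0 0; 0.6 0 0.006 0 0 0 0; 0.6 0 0 0 0 0 0"
}}

```text
time_s: 14.75
tool_pos: [0.5659, -0.0555, 0.2158]
tool_rot: [-177.9, 0.7, 83.7]
force: [-0.4, -0.8, 0.2]
grip_width: 0.0525
```

```bash
python3 - <<'E'
from lev import *
from snap import *
ob=get_obs(); print(ob["time_s"],ob["tool_pos"],ob["force"],ob["wrist_torque"],ob["grip_width"])
snap("side",(270,180,340,240),9,"pics/l6s.png")
E
```

```text
14.75 [ 0.56593109 -0.05550119  0.21582238] [-0.42049631 -0.77626167  0.23678389] [-0.04281295 -0.05162425 -0.00116324] 0.05251961162933348
```

View pics/l6s.png

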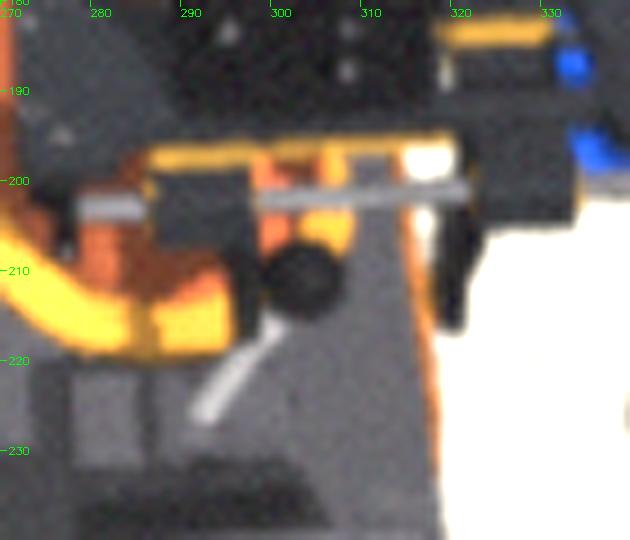

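The ball stays at (303,210) while the tool starts to tilt against it, so the lever is at its stop. I back off, rise, and move over the ear.

Call:
{"api": "carry_out", "payload": {
  "increments": "0.6 0 -0.01 0 0 0 0; 0.6 0 -0.004 -0.02 0 0 0; 0.6 0 0 -0.04 0 0 0; 0.6 0 0 -0.05 0 0 0; 0.6 0 0 -0.02 0 0 0; 0.6 0 0 0 0 0 0"
}}

```text
time_s: 15.55
tool_pos: [0.5581, -0.0525, 0.3566]
tool_rot: [-178.8, 0.8, 83.7]
force: [-0.4, 0.3, 0.2]
grip_width: 0.0519
```

```bash
cat > lid.py <<'E'
from lev import *
LY=np.radians(18.); LC=Rm@[0,.13,.17]+o
def ear(dz=0): return LC+mill_R(LY)@[.048,0,.030]+[0,0,.051+dz]
E
python3 - <<'E'
from lid import *
ob=get_obs(); print(ob["time_s"],ob["tool_pos"],ob["tool_rot"],ob["force"])
show(ob,ear(.06),flatR(LY));show(ob,ear(),flatR(LY))
E
```

```text
15.55 [ 0.55809375 -0.0524967   0.35661095] [-178.80876751    0.75071053   83.70505532] [-0.36176674  0.3137525   0.22771048]
shift [ 0.1295 -0.0009  0.0439] turn [ -1.33   0.49 -24.3 ] | target [0.5704 0.0758 0.311 ] [180.   0. 108.]
shift [0.1303 0.0004 0.1039] turn [ -1.33   0.49 -24.3 ] | target [0.5704 0.0758 0.251 ] [180.   0. 108.]
```

Call:
{"api": "carry_out", "payload": {
  "increments": "0.5 0 0 0 -1.3 0.5 -8.1; 0.5 0 0 0 0 0 -8.1; 0.5 0 0 0 0 0 -8.1; 0.5 0.03 0.013 0.01 0 0 0; 0.5 0.03 0.013 0.01 0 0 0; 0.5 0.03 0.013 0.01 0 0 0; 0.5 0.028 0.013 0.01 0 0 0; 0.5 0 0 0 0 0 0; 0.5 0 0 0 0 0 0"
}}

```text
time_s: 16.68
tool_pos: [0.568, 0.0771, 0.3111]
tool_rot: [-180.0, 0.3, 108.7]
force: [-0.5, -1.0, 0.2]
grip_width: 0.0439
```

```bash
python3 - <<'E'
from lid import *
from snap import *
ob=get_obs(); print(ob["time_s"],ob["tool_pos"],ob["tool_rot"],ob["qpos"],ob["grip_width"])
show(ob,ear(.06),flatR(LY));show(ob,ear(),flatR(LY))
snap("side",(250,130,350,230),7,"pics/e1s.png"); snap("top",(220,150,340,260),6,"pics/e1t.png")
E
```

```text
16.675 [0.56803772 0.0770604  0.31109511] [-179.9922561     0.29031792  108.66166337] [ 38.61834098  16.21665461 -58.40255498  91.28265451  14.25649085
  80.36154777  -2.51312815] 0.04388537408204198
shift [-0.0019  0.0019  0.0001] turn [-0.01  0.29  0.66] | target [0.5704 0.0758 0.311 ] [180.   0. 108.]
shift [-0.0016  0.0019  0.0601] turn [-0.01  0.29  0.66] | target [0.5704 0.0758 0.251 ] [180.   0. 108.]
```

View pics/e1s.png

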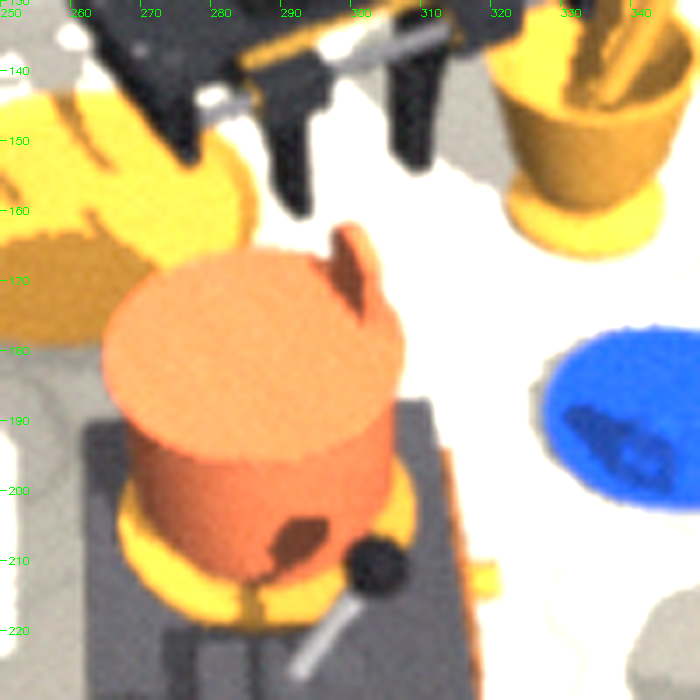

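View pics/e1t.png

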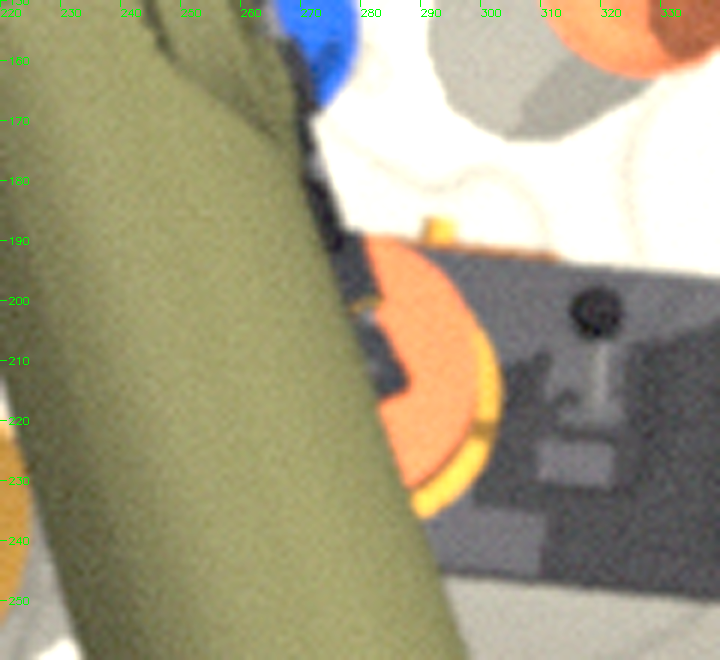

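The lever ball is at (318,202) in the top view, which matches the modelled end position. The open fingertips, at (292,160) and (308,153) in the side view, straddle the ear at (301,166). Descending.

Call:
{"api": "carry_out", "payload": {
  "increments": "0.5 -0.002 0.002 0.015 0 0.3 0.6; 0.5 0 0 0.02 0 0 0; 0.5 0 0 0.016 0 0 0; 0.5 0 0 0.005 0 0 0; 0.5 0 0 0 0 0 0"
}}

```text
time_s: 17.4
tool_pos: [0.5706, 0.0724, 0.2501]
tool_rot: [-179.9, -0.0, 107.7]
force: [-0.3, -0.5, 0.7]
grip_width: 0.0439
```

```bash
python3 - <<'E'
from lid import *
from snap import *
ob=get_obs(); print(ob["time_s"],ob["tool_pos"],ob["tool_rot"],ob["force"],ob["grip_width"])
show(ob,ear(),flatR(LY))
snap("side",(250,130,350,230),7,"pics/e2s.png")
E
```

```text
17.4 [0.57058466 0.0723576  0.25013561] [-1.79892921e+02 -2.31746605e-02  1.07719728e+02] [-0.32451005 -0.47003601  0.6560993 ] 0.043903429187284196
shift [ 0.0033  0.0009 -0.0009] turn [-0.11 -0.02 -0.28] | target [0.5704 0.0758 0.251 ] [180.   0. 108.]
```

View pics/e2s.png

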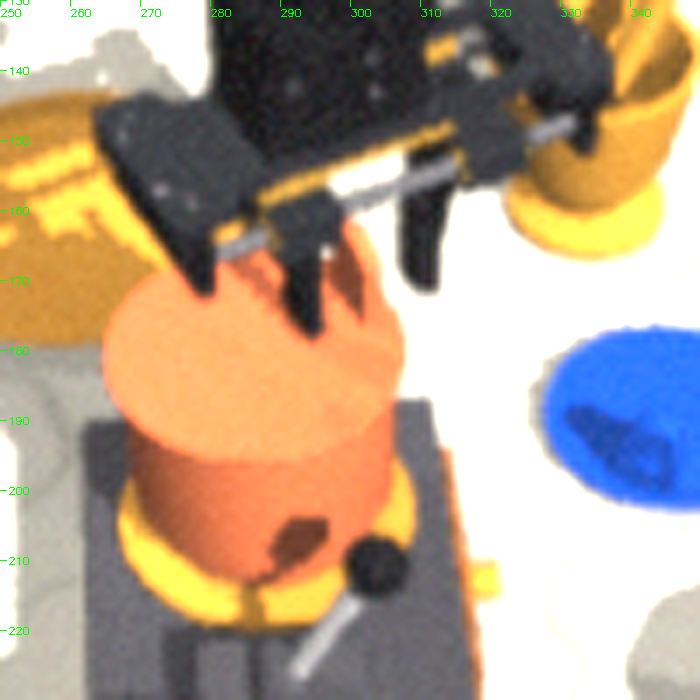

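Both fingers stand well around the ear. I close with 40 N.

Call:
{"api": "carry_out", "payload": {
  "increments": "0.5 0.003 0.001 0 0 0 0; 0 0 0 0 0 0 0; 0 0 0 0 0 0 0; 0 0 0 0 0 0 0; 0 0 0 0 0 0 0; 0 0 0 0 0 0 0; 0 0 0 0 0 0 0",
  "force": 40
}}

```text
time_s: 18.32
tool_pos: [0.5714, 0.0761, 0.2523]
tool_rot: [179.9, 0.1, 107.7]
force: [-0.7, -0.1, -0.4]
grip_width: 0.0088
```

```bash
python3 - <<'E'
from lid import *
ob=get_obs(); print(ob["time_s"],ob["tool_pos"],ob["tool_rot"],ob["force"],ob["wrist_torque"],ob["grip_width"])
# tip: rotate about heel axis (lid -y) by th, TCP motion
Rl=mill_R(LY); heel=LC+Rl@[-.058,0,0]
R0=R.from_euler("xyz",ob["tool_rot"],degrees=True).as_matrix()
for th in(2,4,16):
    Q=R.from_rotvec(-np.radians(th)*Rl[:,1]).as_matrix()
    p=heel+Q@(ob["tool_pos"]-heel)
    show(ob,p,Q@R0)
E
```

```text
18.325 [0.5714263  0.07611132 0.25225401] [1.79947749e+02 5.81663840e-02 1.07736704e+02] [-0.7298493  -0.07974564 -0.40095897] [-0.00390356 -0.08212677  0.03168968] 0.00881007996334286
shift [-0.     -0.0029 -0.0037] turn [-2.    0.01  0.  ] | target [0.5686 0.0752 0.2559] [177.9   0.  107.7]
shift [-0.     -0.006  -0.0073] turn [-4.    0.02  0.  ] | target [0.5657 0.0743 0.2595] [175.9   0.  107.7]
shift [-0.0001 -0.0268 -0.0263] turn [-16.     0.07   0.02] | target [0.5459 0.0678 0.2786] [163.9  -0.  107.7]
```

Call:
{"api": "carry_out", "payload": {
  "increments": "0 0 -0.003 -0.0037 -2 0 0; 0 0 -0.003 -0.0037 -2 0 0; 0 0 -0.003 -0.0037 -2 0 0; 0 0 -0.003 -0.0037 -2 0 0; 0 0 0 0 0 0 0"
}}

```text
time_s: 18.95
tool_pos: [0.559, 0.0719, 0.2663]
tool_rot: [171.8, 0.1, 107.7]
force: [0.4, 0.2, 0.0]
grip_width: 0.0089
```

```bash
cat > tip.py <<'E'
from lid import *
P0=np.array([.57143,.07611,.25225]); R00=R.from_euler("xyz",[179.95,.06,107.74],degrees=True).as_matrix()
Rl=mill_R(LY)
def lidpose(ob):
    R1=R.from_euler("xyz",ob["tool_rot"],degrees=True).as_matrix()
    Q=R1@R00.T
    c=ob["tool_pos"]+Q@(LC-P0); hl=ob["tool_pos"]+Q@(LC+Rl@[-.062,0,0]-P0)
    RL=Q@Rl
    return c,hl,RL,np.degrees(np.arccos(RL[2,2]))
E
python3 - <<'E'
from tip import *
ob=get_obs(); print(ob["time_s"],ob["tool_pos"],ob["tool_rot"],ob["force"],ob["wrist_torque"],ob["grip_width"])
c,h_,RL,tl=lidpose(ob); print("lid",c,"heel",h_,"tilt",tl)
E
```

```text
18.95 [0.55902212 0.07185161 0.26628668] [1.71757042e+02 7.46289456e-02 1.07726317e+02] [0.37466829 0.23871389 0.02024883] [-0.02283135  0.20939319 -0.01229634] 0.008883537754738437
lid [0.5240333  0.06043368 0.17788969] heel [0.4656695  0.04147042 0.16905441] tilt 8.192965397614005
```

Call:
{"api": "carry_out", "payload": {
  "increments": "0 0 -0.003 -0.0037 -2 0 0; 0 0 -0.003 -0.0037 -2 0 0; 0 0 -0.003 -0.0037 -2 0 0; 0 0 -0.003 -0.0037 -2 0 0; 0 0 0 0 0 0 0; 0 0 0 0 0 0 0; 0 0 0 0 0 0 0"
}}

```text
time_s: 19.82
tool_pos: [0.5452, 0.0679, 0.2779]
tool_rot: [163.8, -0.1, 107.9]
force: [-0.9, -0.7, -0.7]
grip_width: 0.009
```

```bash
python3 - <<'E'
from tip import *
from snap import *
ob=get_obs(); print(ob["time_s"],ob["tool_pos"],ob["tool_rot"],ob["force"],ob["wrist_torque"],ob["grip_width"],ob["qpos"])
c,h_,RL,tl=lidpose(ob); print("lid",c,"heel",h_,"tilt",tl)
snap("side",(250,130,350,230),7,"pics/t1s.png")
E
```

```text
19.825 [0.54524061 0.0679332  0.27787227] [ 1.63832392e+02 -8.86605901e-02  1.07854856e+02] [-0.9177531  -0.68495361 -0.7102787 ] [-0.3215808   0.35702677 -0.01131088] 0.008995272117341186 [ 54.16505148  -2.0913218  -60.38758723 108.30520774  -6.03104481
  57.00266561  13.97126997]
lid [0.52213318 0.06052733 0.18524498] heel [0.46551769 0.04202267 0.16803265] tilt 16.11828878857815
```

View pics/t1s.png

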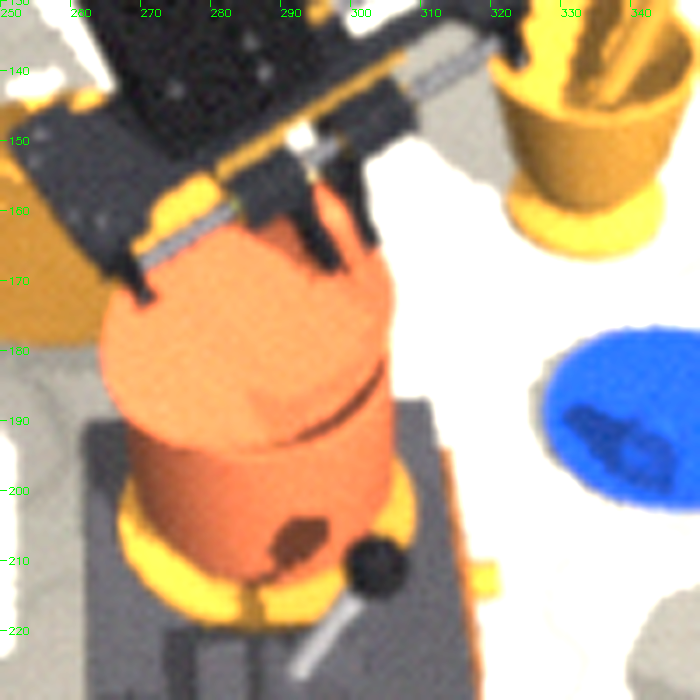

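The lid is tipped: the gap under its ear side shows at (300,190), and the computed tilt is 16° with the heel on the rim. Next is the lift, then levelling.

Call:
{"api": "carry_out", "payload": {
  "increments": "0 0 0.003 -0.0096 0 0 0; 0 0 0.0055 -0.019 0 0 0; 0 0 0.0055 -0.019 0 0 0; 0 0 0.0055 -0.019 0 0 0; 0 0 0.0055 -0.019 0 0 0; 0 0 0 0 0 0 0; 0 0 0 0 4 0 0; 0 0 0 0 4 0 0; 0 0 0 0 4 0 0; 0 0 0 0 4 0 0; 0 0 0 0 0 0 0"
}}

```text
time_s: 21.25
tool_pos: [0.5457, 0.0692, 0.369]
tool_rot: [-179.6, -0.3, 107.9]
force: [0.5, 0.4, -1.2]
grip_width: 0.0088
```

```bash
python3 - <<'E'
from tip import *
from snap import *
ob=get_obs(); print(ob["time_s"],ob["tool_pos"],ob["tool_rot"],ob["force"],ob["wrist_torque"],ob["grip_width"],ob["qpos"])
c,h_,RL,tl=lidpose(ob); print("lid",c,"heel",h_,"tilt",tl)
snap("side",(220,100,340,220),6,"pics/t2s.png")
E
```

```text
21.25 [0.54573602 0.0691881  0.36903498] [-179.64917623   -0.32775224  107.93256929] [ 0.46051286  0.38859068 -1.22969823] [ 0.00604583 -0.22324359 -0.01896698] 0.008815740403785306 [ 46.13435129  12.59646475 -64.41115278  88.58380812  11.03982192
  86.33092317  -0.58014146]
lid [0.49843464 0.05425981 0.28713053] heel [0.43953606 0.0349008  0.28756234] tilt 0.5576827097482903
```

View pics/t2s.png

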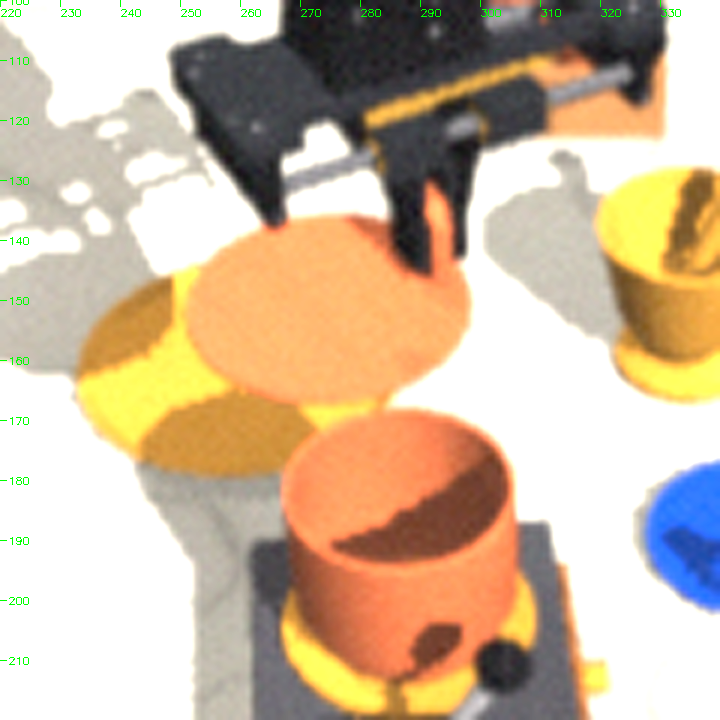

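The lid is off, level, and held at the ear, with the hopper open at (287,175). Now I carry it to the tray, watching joint 3.

Call:
{"api": "carry_out", "payload": {
  "increments": "0 0.015 0.003 0 0 0 0; 0 0.025 0.005 0 0 0 0; 0 0.03 0.006 0 0 0 0; 0 0.03 0.006 0 0 0 0; 0 0.03 0.006 0 0 0 0; 0 0.015 0.003 0 0 0 0; 0 0 0 0 0 0 0"
}}

```text
time_s: 22.18
tool_pos: [0.5229, 0.2261, 0.3713]
tool_rot: [179.8, -0.0, 108.0]
force: [-0.2, -0.7, 0.2]
grip_width: 0.0088
```

```bash
cat >> tip.py <<'E'
def toward(ob,c_t,yaw_t=None):
    c,hl,RL,tl=lidpose(ob)
    R1=R.from_euler("xyz",ob["tool_rot"],degrees=True).as_matrix()
    yt=np.arctan2(RL[1,0],RL[0,0]) if yaw_t is None else yaw_t
    RLt=mill_R(yt); Rt=RLt@RL.T@R1
    p=np.array(c_t)+RLt@RL.T@(ob["tool_pos"]-c)
    print("lid",np.round(c,4),"tilt",round(tl,2),"yaw",round(np.degrees(np.arctan2(RL[1,0],RL[0,0])),1)); show(ob,p,Rt)
E
python3 - <<'E'
from tip import *
ob=get_obs(); print(ob["time_s"],ob["tool_pos"],ob["tool_rot"],ob["grip_width"],ob["qpos"])
toward(ob,(.464,.344,.10)); toward(ob,(.464,.344,.10),np.radians(36))
E
```

```text
22.175 [0.52285019 0.22610943 0.37128818] [ 1.79809596e+02 -1.74118362e-02  1.08000144e+02] 0.008806985287976002 [ 28.82149734  16.51989089 -66.46480249  86.13301932  15.17681919
  87.02738244 -19.50193972]
lid [0.4764 0.2109 0.2889] tilt 0.16 yaw 18.3
shift [0.1304 0.0289 0.1892] turn [ 0.14 -0.08 -0.  ] | target [0.5106 0.3593 0.1822] [1.80e+02 1.00e-01 1.08e+02]
lid [0.4764 0.2109 0.2889] tilt 0.16 yaw 18.3
shift [0.1454 0.0265 0.1892] turn [  0.13  -0.04 -17.74] | target [0.5037 0.3728 0.1822] [1.800e+02 1.000e-01 1.257e+02]
```

J3 holds at −66. I continue to the tray and lower the lid to about 0.10 m.

Call:
{"api": "carry_out", "payload": {
  "increments": "0 0.02 0.004 0 0 0 0; 0 0.03 0.007 0.02 0 0 0; 0 0.03 0.007 0.03 0 0 0; 0 0.03 0.007 0.035 0 0 0; 0 0.015 0.004 0.035 0 0 0; 0 0 0 0.035 0 0 0; 0 0 0 0.015 0 0 0; 0 0 0 0 0 0 0; 0 0 0 0 0 0 0"
}}

```text
time_s: 23.3
tool_pos: [0.5175, 0.3505, 0.201]
tool_rot: [179.2, 0.3, 107.2]
force: [0.0, 0.6, -2.1]
grip_width: 0.0083
```

```bash
python3 - <<'E'
from tip import *
from snap import *
ob=get_obs(); print(ob["time_s"],ob["tool_pos"],ob["tool_rot"],ob["force"],ob["grip_width"],ob["qpos"])
toward(ob,(.464,.344,.013))
snap("side",(200,90,320,200),6,"pics/p1s.png"); snap("top",(140,180,260,290),6,"pics/p1t.png")
E
```

```text
23.3 [0.51753348 0.35047422 0.20103907] [179.15285986   0.3398099  107.22585428] [ 0.04373766  0.56004582 -2.11334442] 0.008274374294042604 [  8.45012101  30.35638531 -59.88977598  92.40479271  28.01095333
  72.72661567 -39.117359  ]
lid [0.472  0.3357 0.1181] tilt 0.84 yaw 17.5
shift [ 0.0105 -0.0056  0.1057] turn [ 0.8   0.28 -0.  ] | target [0.5108 0.3587 0.0952] [1.800e+02 1.000e-01 1.072e+02]
```

View pics/p1s.png

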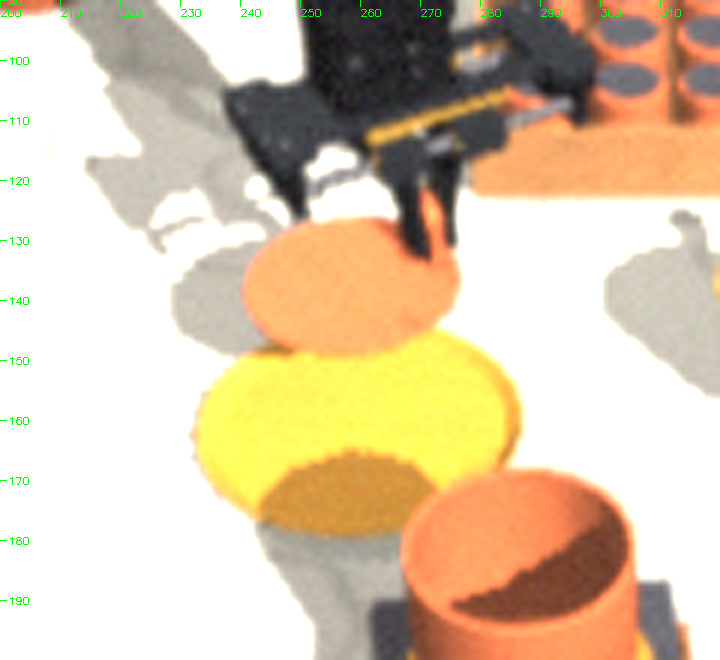

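View pics/p1t.png

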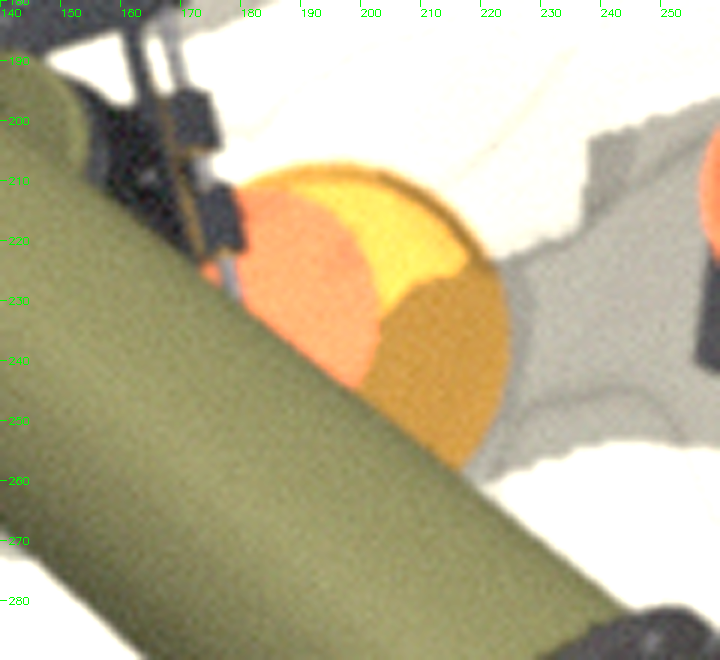

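```bash
python3 - <<'E'
from tip import *
print(at_z(s,(258,138),.122))
E
```

```text
[0.47138744 0.33003435 0.122     ]
```

Call:
{"api": "carry_out", "payload": {
  "increments": "0 0.01 -0.005 0.02 0.8 0.3 0; 0 0 0 0.025 0 0 0; 0 0 0 0.02 0 0 0; 0 0 0 0.01 0 0 0; 0 0 0 0 0 0 0"
}}

```text
time_s: 24.02
tool_pos: [0.509, 0.3608, 0.1227]
tool_rot: [179.9, -0.1, 107.2]
force: [1.0, 0.5, -0.4]
grip_width: 0.0086
```

```bash
python3 - <<'E'
from tip import *
from snap import *
ob=get_obs(); print(ob["time_s"],ob["tool_pos"],ob["tool_rot"],ob["force"],ob["grip_width"])
toward(ob,(.464,.344,.013))
snap("side",(200,90,320,200),6,"pics/p2s.png")
E
```

```text
24.025 [0.50904205 0.36082393 0.12267138] [ 1.79946343e+02 -8.56430490e-02  1.07245281e+02] [ 1.02924487  0.54182422 -0.37381617] 0.008632567157773934
lid [0.4622 0.3463 0.0404] tilt 0.15 yaw 17.5
shift [-0.0026  0.001   0.0274] turn [ 0.   -0.15 -0.  ] | target [0.5108 0.3587 0.0952] [1.800e+02 1.000e-01 1.072e+02]
```

View pics/p2s.png

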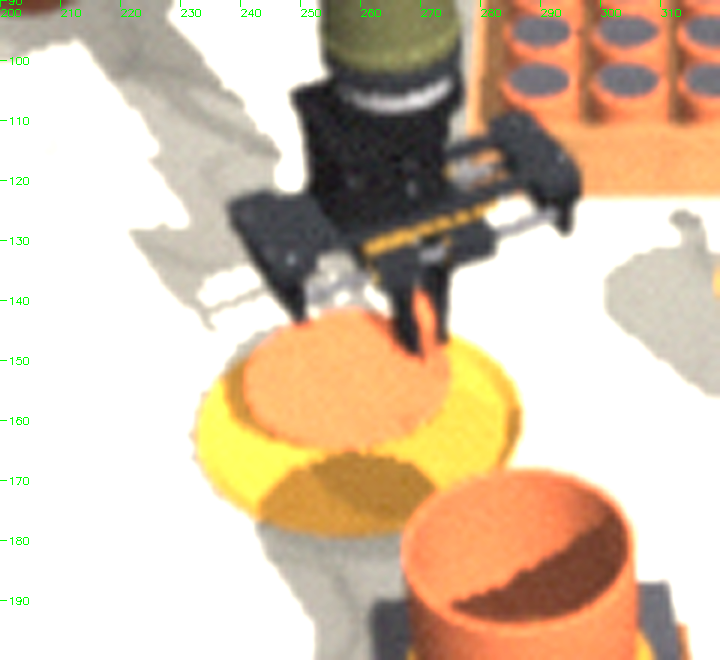

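Call:
{"api": "carry_out", "payload": {
  "increments": "0 -0.0025 0.001 0.009 0 0 0; 0 0 0 0.008 0 0 0; 0 0 0 0.004 0 0 0; 0 0 0 0.002 0 0 0; 0 0 0 0 0 0 0"
}}

```text
time_s: 24.7
tool_pos: [0.5121, 0.3593, 0.1003]
tool_rot: [179.7, -0.1, 107.2]
force: [0.0, -1.0, -0.1]
grip_width: 0.009
```

```bash
python3 - <<'E'
from tip import *
ob=get_obs(); print(ob["time_s"],ob["tool_pos"],ob["tool_rot"],ob["force"],ob["wrist_torque"],ob["grip_width"])
toward(ob,(.464,.344,.013))
E
```

```text
24.7 [0.5121389  0.35932223 0.10034559] [ 1.79740567e+02 -1.34193469e-01  1.07197707e+02] [ 0.03542684 -0.95061946 -0.05895404] [ 0.02543821 -0.14097982  0.01457509] 0.008983677093709976
lid [0.4656 0.345  0.0179] tilt 0.29 yaw 17.5
shift [-0.0002 -0.0015  0.0051] turn [ 0.21 -0.19 -0.  ] | target [0.5108 0.3587 0.0952] [1.800e+02 1.000e-01 1.072e+02]
```

Call:
{"api": "carry_out", "payload": {
  "increments": "0 0 -0.001 0.003 0.2 0 0; 0 0 0 0.002 0 0 0; 0 0 0 0.002 0 0 0; 0 0 0 0 0 0 0; 0 0 0 0 0 0 0"
}}

```text
time_s: 25.32
tool_pos: [0.5117, 0.3597, 0.0956]
tool_rot: [179.8, -0.1, 107.2]
force: [0.6, -0.1, -1.2]
grip_width: 0.0087
```

```bash
python3 - <<'E'
from tip import *
from snap import *
ob=get_obs(); print(ob["time_s"],ob["tool_pos"],ob["tool_rot"],ob["force"],ob["wrist_torque"],ob["grip_width"])
toward(ob,(.464,.344,.013))
snap("side",(200,110,320,200),6,"pics/p3s.png")
E
```

```text
25.325 [0.5116664  0.35971601 0.09561317] [ 1.79839357e+02 -9.69552663e-02  1.07197756e+02] [ 0.56647543 -0.07194507 -1.23626312] [ 0.08969595 -0.19938978 -0.0018391 ] 0.008656304805434795
lid [0.465  0.3453 0.0133] tilt 0.19 yaw 17.5
shift [-0.0007 -0.0012  0.0004] turn [ 0.11 -0.16 -0.  ] | target [0.5108 0.3587 0.0952] [1.800e+02 1.000e-01 1.072e+02]
```

View pics/p3s.png

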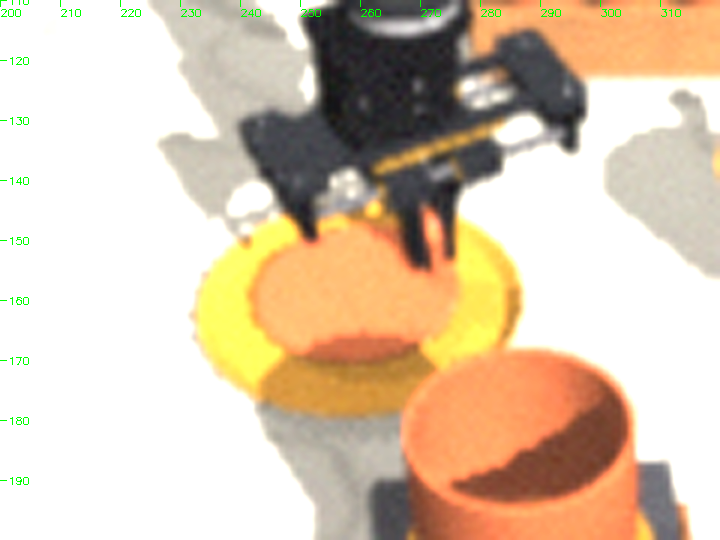

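Call:
{"api": "carry_out", "payload": {
  "increments": "0 0 0 0.002 0 0 0; 0 0 0 0.0015 0 0 0; 0 0 0 0 0 0 0"
}}

```text
time_s: 25.75
tool_pos: [0.5117, 0.3599, 0.0954]
tool_rot: [179.8, 0.0, 107.2]
force: [-0.8, 0.2, -0.1]
grip_width: 0.0084
```

```bash
python3 - <<'E'
from tip import *
for i in range(1):
    ob=get_obs(); print(ob["time_s"],ob["tool_pos"],ob["tool_rot"],ob["force"],ob["wrist_torque"],ob["grip_width"])
toward(ob,(.464,.344,.013))
E
```

```text
25.75 [0.51166446 0.35994768 0.09544969] [1.79849387e+02 2.53952656e-02 1.07179169e+02] [-0.77942689  0.163239   -0.06615055] [-0.05087527 -0.07822219 -0.001043  ] 0.008442193589374241
lid [0.465  0.3454 0.0131] tilt 0.11 yaw 17.4
shift [-0.001  -0.0012  0.0002] turn [ 0.1  -0.03 -0.  ] | target [0.5108 0.3587 0.0952] [1.800e+02 1.000e-01 1.072e+02]
```

A 3.5 mm push down moved the tool only 0.2 mm, at a height that fits the floor, so the lid is resting. Releasing.

Call:
{"api": "carry_out", "payload": {
  "increments": "0.12 0 0 0 0 0 0; 0.25 0 0 0 0 0 0; 0.35 0 0 0 0 0 0; 0.35 0 0 0 0 0 0; 0.35 0 0 0 0 0 0; 0.35 0 0 -0.01 0 0 0; 0.35 0 0 -0.03 0 0 0; 0.35 0 0 -0.04 0 0 0; 0.35 0 0 -0.04 0 0 0; 0.35 0 0 -0.04 0 0 0; 0.35 0 0 -0.04 0 0 0; 0.35 0 0 -0.02 0 0 0; 0.35 0 0 0 0 0 0"
}}

```text
time_s: 27.38
tool_pos: [0.5102, 0.3608, 0.3266]
tool_rot: [179.7, -0.1, 107.3]
force: [-0.3, 0.3, 0.3]
grip_width: 0.0306
```

```bash
python3 - <<'E'
from tip import *
from snap import *
ob=get_obs(); print(ob["time_s"],ob["tool_pos"],ob["grip_width"],ob["qpos"])
snap("side",(200,110,350,320),4,"pics/f1s.png",1.2);snap("top",(140,110,500,290),2,"pics/f1t.png",1.2)
E
```

```text
27.375 [0.51021847 0.36081065 0.32655124] 0.030625516420664273 [  8.88081583  25.82436498 -63.2808318   82.69168913  23.10974399
  85.09893561 -36.55839133]
```

View pics/f1s.png

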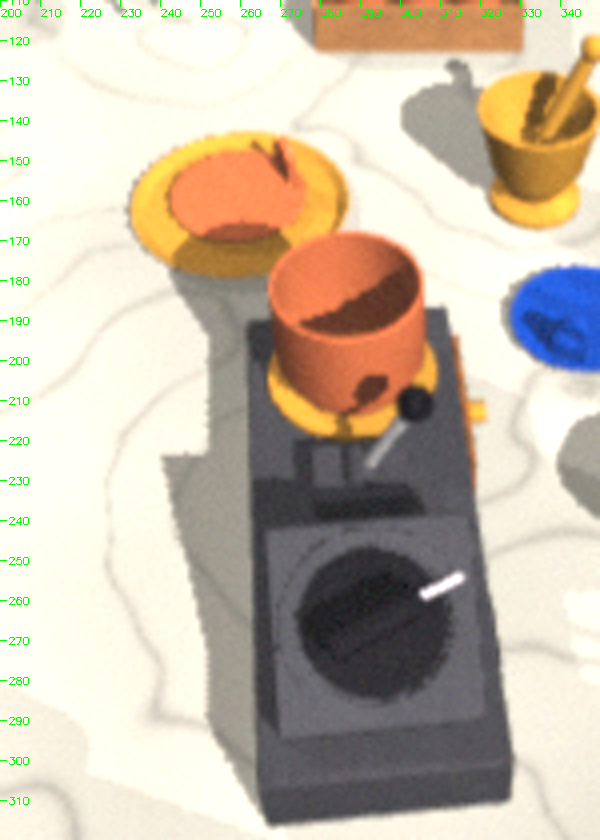

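View pics/f1t.png

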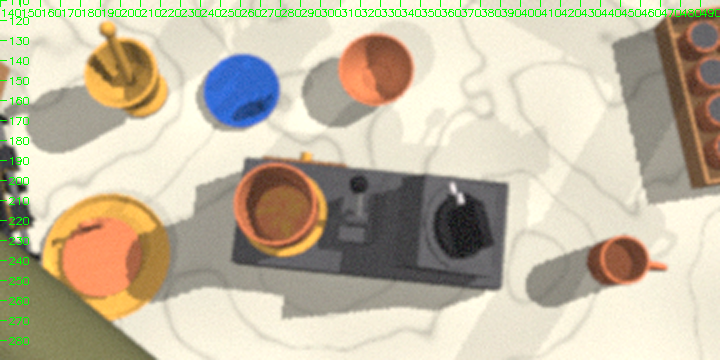

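```bash
python3 - <<'E'
from tip import *
import cv2
p=read_camera("side"); im=p["img"].astype(int)
m=((im[...,2]-im[...,0]>60)&(im[...,1]<0.62*im[...,2])&(im[...,2]>90)).astype(np.uint8); m[:140]=0;m[172:]=0;m[:,:238]=0;m[:,281:]=0
w=[at_z(p,(u,v),.015)[:2] for v,u in zip(*np.nonzero(m))]
(c,rad)=cv2.minEnclosingCircle(np.array(w,np.float32)); print("lid side",c,rad,m.sum())
print(at_z(s,(258.7,159),.017))
mt=masks_of("lid",p)
for k in mt[:3]: print(k["confidence"],k["bbox"])
for a in(.38,.44,.5):
  f_=lambda r0,h0,b:np.round(proj(s,D+Rp@[r0*np.cos(b),r0*np.sin(b),h0])[0],1)
  print(a,"ptr",f_(.034,.016,a),f_(.045,.016,a),"tab",f_(.046,.009,a),f_(.062,.009,a))
sub=im[250:264,300:320].max(axis=2)
for u in range(300,320):
  col=im[248:266,u].max(axis=1)-95; col=np.clip(col,0,None)
  if col.sum()>40: print(u,round((col*np.arange(248,266)).sum()/col.sum(),2),col.sum())
E
```

```text
lid side (0.48533472418785095, 0.3380621671676636) 0.0844208225607872 672
[0.46438142 0.34316979 0.017     ]
0.62 [241.6, 144.5, 278.2, 170.8]
0.38 ptr [305.5 259.6] [309.5 257.5] tab [309.7 257.4] [315.4 254.5]
0.44 ptr [305.1 258.8] [309.  256.6] tab [309.2 256.4] [314.7 253.1]
0.5 ptr [304.7 258.1] [308.4 255.6] tab [308.6 255.5] [313.9 251.9]
305 257.73 113
306 258.04 244
307 257.5 281
308 257.11 280
309 256.63 250
310 256.13 285
311 255.56 342
312 255.17 321
313 254.5 339
314 254.06 334
315 253.97 185
```

```bash
python3 - <<'E'
from cell import *
print(sign_off()); print(get_obs()["time_s"])
E
```

```text
the job is handed in; nothing more can be done
None
the job is handed in; nothing more can be done
```

The job is handed in, at about 27.5 s of the 61 s allowed. My last checks suggest every step was met; sign-off gives no verdict.

- **Dial:** I gripped the bar square to the panel and turned it about 61° counter-clockwise. In the side view the pointer and tab make one straight bar. My measured offset from the tab is about 0.035 rad in the side view and about 0.05 rad the other way in the top view, against 0.12 rad allowed. The tab did not visibly move.
- **Lever:** I pushed it until the ball stopped moving and the tool began to tilt. Its position in both views matches the model at 1.0 rad to within about 1.5 pixels. The top view alone reads slightly short of that, but the blocked push indicates it is at the stop.
- **Lid:** I gripped it by the ear and tipped it 16° with the heel on the rim. I then lifted it clear, levelled it and lowered it until it touched the tray floor before letting go. It lies flat, ear up, at about (0.464, 0.343) m. The two views put the tray's centre at (0.462, 0.345) and (0.465, 0.343).
- **Checks that disagreed:**
  - My colour-mask circle for the lid gave (0.485, 0.338) with radius 84 mm. That is too large for a 62 mm disc, so I think it also took in the ear and tray, and I set it aside for the edge measurement and the tool position.
  - A force of 63 N showed briefly while the arm retreated from the dial. It was gone 0.1 s later, so I took it for arm acceleration.
- **Bystanders:** The mug, bowl and mortar looked unmoved in the last pictures, though I did not re-measure them. The blue look-alike was not touched.

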